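# Comb loose studs into tight rows in the counting tray

### The job

Take the hand rake from its stand and comb the loose studs in both halves of the green tray towards you, until in each half the three studs lie side by side in one layer, parallel and tight up against the bright metal stop; square each row up on its stop with a steady push of the rake of about 10 N for half a second, never pressing a stud with more than 15 N or the tray with more than 30 N. Touch the studs with the rake only, leave the nut bin, spanner and jar where they are, and at the end stand the rake back upright in its stand.

Things in the scene. Friction and masses are not known exactly. Their poses are not given: they have to be found in the camera images.
- tray: Olive counting tray screwed to the bench, 268 mm long (its x, away from the robot), 212 wide (its y, left), 22 high; origin under its centre. Floor and walls 4 mm thick. A middle wall along x makes two halves, 260 x 100 inside, centred at y = +52 and -52. Across each half near its robot end is a fixed bright metal stop, wall-high, its face set anywhere from x = -118 to -86 mm, unmeasured.
- rake: Bench hand rake, 0.22 kg, same front and back. Origin at the centre of the row of tine tips, z up, y along the row. Six flat steel tines in one row, each 8 mm wide, 4 mm thick (x), 6 mm apart, 78 mm over all, 28 mm free length below a wooden head 30 x 90 x 14 mm (x, y, z). The red handle is joined above the head by two posts.
- rake_handle (a point): Centre of the rake's red bar handle, 84 mm straight above the tine tips. The bar lies along the rake's y: 22 mm thick (x), 84 mm long (y), 24 mm high, 30 mm clear above the head. Pinch it across its 22 mm from above.
- stand: Dark wooden rake stand fixed to the bench left or right of the tray, 40 (x) x 108 (y) x 34 mm high; slot 12 x 92 mm along y, open at the top. Origin at the centre of its underside. The rake stands in it upright, tines in the slot, head on the stand's top: tine tips then 6 mm above the bench, rake and stand at the same x, y and yaw.
- steel1: Silver steel stud, a round rod 12 mm in diameter and 90 mm long, dark thread marks at both ends, about 80 g; lies loose on the tray floor in the left half (tray y > 0). Origin at the middle of its axis (6 mm above what it lies on); its x axis runs along the rod. Oiled: it slides easily, hardly rolls, and stays where it is left.
- brass1: Yellow brass stud, a round rod 12 mm in diameter and 90 mm long, dark thread marks at both ends, about 80 g; lies loose on the tray floor in the right half (tray y < 0). Origin at the middle of its axis (6 mm above what it lies on); its x axis runs along the rod. Oiled: it slides easily, hardly rolls, and stays where it is left.
- steel2: Silver steel stud, a round rod 12 mm in diameter and 90 mm long, dark thread marks at both ends, about 80 g; lies loose on the tray floor in the left half (tray y > 0). Origin at the middle of its axis (6 mm above what it lies on); its x axis runs along the rod. Oiled: it slides easily, hardly rolls, and stays where it is left.
- brass2: Yellow brass stud, a round rod 12 mm in diameter and 90 mm long, dark thread marks at both ends, about 80 g; lies loose on the tray floor in the right half (tray y < 0). Origin at the middle of its axis (6 mm above what it lies on); its x axis runs along the rod. Oiled: it slides easily, hardly rolls, and stays where it is left.
- steel3: Silver steel stud, a round rod 12 mm in diameter and 90 mm long, dark thread marks at both ends, about 80 g; lies loose on the tray floor in the left half (tray y > 0). Origin at the middle of its axis (6 mm above what it lies on); its x axis runs along the rod. Oiled: it slides easily, hardly rolls, and stays where it is left.
- brass3: Yellow brass stud, a round rod 12 mm in diameter and 90 mm long, dark thread marks at both ends, about 80 g; lies loose on the tray floor in the right half (tray y < 0). Origin at the middle of its axis (6 mm above what it lies on); its x axis runs along the rod. Oiled: it slides easily, hardly rolls, and stays where it is left.
- nut_bin: Bystander: open olive bin of nuts, 100 x 130 x 55 mm, loose; origin at the centre of its underside.
- spanner: Bystander: loose steel spanner lying on the bench by the tray's far left corner; origin at its middle.
- washer_jar: Bystander: loose glass jar with a black lid, 64 mm wide, 85 mm high; origin at the centre of its underside.
Mind the look-alikes: they are no part of the job. Leave any turquoise look-alike of the brass3 alone. Leave any orange look-alike of the brass2 alone.

How it is judged:
On the way, in this order (a step that is already met when the one before it is completed fails the run):
1. the rake is lifted out of its stand (z of rake in the frame of stand above 0.04 m), for 0.1 s.
2. the three studs of one half lie packed tight at the near end while the rake presses on them with more than 6 N for 0.3 s ((((angle between the x axis of each of steel1, steel2, steel3 and the y axis of tray, either way round below 0.07 rad and x of each of steel1, steel2, steel3 in the frame of tray below -0.048 m and z of steel1 in the frame of tray between 0.007 and 0.013 m and y of each of steel1, steel2, steel3 in the frame of tray above 0 m and z of steel2 in the frame of tray between 0.007 and 0.013 m and z of steel3 in the frame of tray between 0.007 and 0.013 m and distance between steel1 and steel2 below 0.03 m and distance between each of steel1, steel2 and steel3 below 0.03 m) and (contact force between rake and steel1 above 6 N or contact force between rake and steel2 above 6 N or contact force between rake and steel3 above 6 N)) or ((angle between the x axis of each of brass1, brass2, brass3 and the y axis of tray, either way round below 0.07 rad and x of each of brass1, brass2, brass3 in the frame of tray below -0.048 m and z of brass1 in the frame of tray between 0.007 and 0.013 m and y of each of brass1, brass2, brass3 in the frame of tray below 0 m and z of brass2 in the frame of tray between 0.007 and 0.013 m and z of brass3 in the frame of tray between 0.007 and 0.013 m and distance between brass1 and brass2 below 0.03 m and distance between each of brass1, brass2 and brass3 below 0.03 m) and (contact force between rake and brass1 above 6 N or contact force between rake and brass2 above 6 N or contact force between rake and brass3 above 6 N)))), for 0.3 s.
3. both rows lie packed while the rake presses on the second with more than 6 N for 0.3 s (angle between the x axis of each of steel1, steel2, steel3, brass1, brass2, brass3 and the y axis of tray, either way round below 0.07 rad and x of each of steel1, steel2, steel3, brass1, brass2, brass3 in the frame of tray below -0.048 m and z of steel1 in the frame of tray between 0.007 and 0.013 m and y of each of steel1, steel2, steel3 in the frame of tray above 0 m and z of steel2 in the frame of tray between 0.007 and 0.013 m and z of steel3 in the frame of tray between 0.007 and 0.013 m and distance between steel1 and steel2 below 0.03 m and distance between each of steel1, steel2 and steel3 below 0.03 m and z of brass1 in the frame of tray between 0.007 and 0.013 m and y of each of brass1, brass2, brass3 in the frame of tray below 0 m and z of brass2 in the frame of tray between 0.007 and 0.013 m and z of brass3 in the frame of tray between 0.007 and 0.013 m and distance between brass1 and brass2 below 0.03 m and distance between each of brass1, brass2 and brass3 below 0.03 m and (contact force between rake and steel1 above 6 N or contact force between rake and steel2 above 6 N or contact force between rake and steel3 above 6 N or contact force between rake and brass1 above 6 N or contact force between rake and brass2 above 6 N or contact force between rake and brass3 above 6 N)), for 0.3 s.
At the end, for the whole second after the job is handed in: Steel studs left, brass right, each on the tray floor (3 mm), within 0.07 rad of square across the tray, in its near part (tray x below -48 mm), the middles of any two of a row under 30 mm apart; rake seated upright in its stand (4 mm in height, 7 mm sideways, 0.12 rad); all at rest, nothing held (angle between the x axis of each of steel1, steel2, steel3, brass1, brass2, brass3 and the y axis of tray, either way round below 0.07 rad and x of each of steel1, steel2, steel3, brass1, brass2, brass3 in the frame of tray below -0.048 m and z of steel1 in the frame of tray between 0.007 and 0.013 m and y of each of steel1, steel2, steel3 in the frame of tray above 0 m and z of steel2 in the frame of tray between 0.007 and 0.013 m and z of steel3 in the frame of tray between 0.007 and 0.013 m and distance between steel1 and steel2 below 0.03 m and distance between each of steel1, steel2 and steel3 below 0.03 m and z of brass1 in the frame of tray between 0.007 and 0.013 m and y of each of brass1, brass2, brass3 in the frame of tray below 0 m and z of brass2 in the frame of tray between 0.007 and 0.013 m and z of brass3 in the frame of tray between 0.007 and 0.013 m and distance between brass1 and brass2 below 0.03 m and distance between each of brass1, brass2 and brass3 below 0.03 m and z of rake in the frame of stand between 0.002 and 0.01 m and x of rake in the frame of stand between -0.007 and 0.007 m and y of rake in the frame of stand between -0.007 and 0.007 m and angle between rake's own z axis and vertical below 0.12 rad and linear speed of each of steel1, steel2, steel3, brass1, brass2, brass3, rake below 0.01 m/s); the robot touches nothing.
It fails at once if a stud is pushed with more than 15 N (contact force between rake and steel1 above 15 N or contact force between rake and steel2 above 15 N or contact force between rake and steel3 above 15 N or contact force between rake and brass1 above 15 N or contact force between rake and brass2 above 15 N or contact force between rake and brass3 above 15 N).
It fails at once if the rake bears on the tray with more than 30 N (contact force between rake and tray above 30 N).
It fails at once if the gripper or arm touches a stud (contact force between any of the fingers, the arm and steel1 above 0.5 N or contact force between any of the fingers, the arm and steel2 above 0.5 N or contact force between any of the fingers, the arm and steel3 above 0.5 N or contact force between any of the fingers, the arm and brass1 above 0.5 N or contact force between any of the fingers, the arm and brass2 above 0.5 N or contact force between any of the fingers, the arm and brass3 above 0.5 N).
It fails at once if the nut bin, the spanner or the jar is moved more than 15 mm or the jar tipped (distance of any of nut_bin, spanner, washer_jar from where it was at the start of the episode above 0.015 m or angle between washer_jar's own z axis and vertical above 0.3 rad).
It also fails if it takes over 72 s, if anything falls off the work surface, if the arm or the gripper's body presses on something with over 40 N, if the wrist force passes 120 N, or if a joint passes its speed limit or range.

### The arm

A 6-joint arm with a two-finger parallel gripper is mounted at the origin on the work surface. World frame = base frame: x ahead of the robot, y to its left, z up, the work surface at z = 0. Lengths are in m, angles in rad, forces in N, time in s.
With the tool pointing down it reaches from about 0.225 to 0.875 m from the base axis. Payload 3.4 kg.
Tool frame: the origin (TCP) lies at the very end of the fingers, on their centre line; the grasp point (between the pads) lies behind it (manip.grasp_offset is the z of the grasp point in the tool frame, in m); z points along the fingers, y is the line along which they close (so a half turn about z gives the same grasp; the last joint's range is limited). The gripper opens to 85 mm and grips with 20 to 120 N. Pads are 22 mm wide; open, the fingers measure 114 mm over their backs; the gripper's body (76 mm by 85 mm) begins 54 mm behind the grasp point. The pads swing forward as they close: fully open they stand 13 mm farther back than shut.
Start: joints at [-1.26, 0.276, 1.505, -0, 1.361, -0.121], TCP at [0.241, -0.522, 0.231] pointing down, gripper open.
Joint ranges: [-2.89, 2.89], [-0.75, 2.08], [0.22, 2.7], [-1.18, 4.32], [0.11, 2.71], [-2.7, 2.7]. Speed limits (rad/s): [2.57, 2.57, 3.14, 3.14, 3.14, 3.14].

### API

Orientations are given as a unit quaternion [w, x, y, z].
In Python, from rig import manip gives the robot as it stands.
- The arm moves only by the shell command python3 -m pendant 'ROWS' [FORCE]. ROWS is JSON, a list of rows, each an object of numbers: "dx", "dy", "dz": the shift along the tool's x, y, z in m; "rx", "ry", "rz": the turn, a rotation vector about the tool's x, y, z in degrees; "hand": the finger opening in m, from 0 to 0.0854. In form: [{"dx": .., "dy": .., "dz": .., "rx": .., "ry": .., "rz": .., "hand": ..}, ...]. A call has 1 to 12 rows; each row shifts and turns the commanded pose from where the row before left it, along the tool's axes as they then stand; what a row does not reach is not made up. A row lasts 1/12 s, in which the tool goes at most 41.7 mm and 7.16 degrees, less where a joint would pass 70% of its speed; a pose out of reach is approached as far as the arm can. A call is refused whole if a number of a shift passes 0.0417 or a number of a turn 7.16, either way. A call with a gripper value outside its range is refused whole. The fingers move at their own pace and stop on an object; FORCE is the grip in N (left out, the last holds). Time passes only in rows, so rows that do not move let the fingers close. It gives the time, the measured TCP pose, the force, the opening and the grip force at its end, in the units of the state.
- manip.get_state(): the state, without advancing time (a new reading comes with each control period).
- manip.get_image(name): name is "scene" or "top" or "wrist"; returns a dict with "frame" (480x640x3 uint8, red, green, blue), "fx", "fy", "cx", "cy" (pixels), "position" and "attitude" of the camera in the world; the wrist camera has in their place "mount" (4x4, takes a point from camera to tool coordinates, whose origin is the TCP and whose axes are the flange's). Camera axes: x right, y up, looking along -z (the intrinsics and any distortion apply to the point x, -y, -z); pixel columns grow to the right and rows downward; lengths in m; the calibration is good to about 2 mm. The wrist camera is an equidistant fisheye: a pixel r from the principal point sees the ray r / f radians off the axis. A picture is of the moment at which its call begins: read the wrist's pose just before it. There is no depth.
- manip.sign_off(): hands the job in; it is judged then, once.
The state is a dict: "clock": time; "qpos": joint angles; "qd": joint speeds; "effort": joint torques, N m; "position": TCP position; "ee_rot": TCP orientation; "contact_force": force on the tool from outside, world axes, zero at the start; "moment": the same for the moment, N m; "width": finger opening in m; "gripper_force": force on a finger pad.
Only numpy, scipy, OpenCV 4.12 (cv2) and the standard library are available. Lean on these libraries where they do the work, as an engineer would, in place of code of your own. Each camera call takes 0.05 s, during which the arm holds its last target. There are 200 camera calls.

## Working session

There is one attempt and no reset: what is moved stays moved. The work goes in short steps, Python scripts to look and compute and a shell command to move; the robot and the scene stay as the last step left them, time stands still between calls to the robot, and variables do not carry over. Pictures are saved under pics/ and viewed, at most 10 in all, crops included, and the job is handed in when it is done.

```bash
mkdir -p pics; ls; cat > h.py <<'E'
import numpy as np, cv2, pickle
from scipy.spatial.transform import Rotation as R
from rig import manip
def rot(q): return R.from_quat([q[1],q[2],q[3],q[0]]).as_matrix()
def snap(n,f):
    im=manip.get_image(n); cv2.imwrite(f,im["frame"][:,:,::-1]); pickle.dump(im,open(f+'.pkl','wb')); return im
def ray(im,uv,z):
    # pixel -> world point on plane z (pinhole cams)
    uv=np.atleast_2d(uv).astype(float)
    d=np.c_[(uv[:,0]-im["cx"])/im["fx"],-(uv[:,1]-im["cy"])/im["fy"],-np.ones(len(uv))]
    a=np.array(im["attitude"]); A=rot(a) if a.size==4 else a
    w=d@A.T; p=np.array(im["position"]); return p+w*((z-p[2])/w[:,2:3])
E
python3 - <<'E'
from h import *
s=manip.get_state(); print(s, manip.grasp_offset)
for n in("top","scene"):
    im=snap(n,f'pics/{n}0.png'); print(n,{k:v for k,v in im.items() if k!='frame'})
E
```

```text
pics
{'clock': 0.0, 'qpos': array([-1.26001621e+00,  2.76622754e-01,  1.50613806e+00,  1.25577798e-05,
        1.36071449e+00, -1.21023460e-01]), 'qd': array([ 0.00070483, -0.00013996, -0.0009156 , -0.001203  , -0.00056453,
       -0.00140603]), 'effort': array([ 2.20630704e-03, -4.16773975e+01, -2.45805842e+01,  6.57841201e-05,
        1.09090985e-02, -2.37840254e-05]), 'position': array([ 0.24046562, -0.52171662,  0.23042193]), 'ee_rot': array([-9.37671575e-04,  9.76783452e-01,  2.14226986e-01, -8.30652806e-05]), 'contact_force': array([ 0.14145719, -0.37339451, -0.2801982 ]), 'moment': array([ 0.03196145, -0.00862588, -0.01917277]), 'gripper_force': 0.0, 'width': 0.08554473763287608} -0.0187
top {'fx': 433.40889786548297, 'fy': 433.40889786548297, 'cx': 322.0911225604593, 'cy': 237.15674509622497, 'position': array([ 0.54816852, -0.00424466,  0.81889835]), 'attitude': array([-0.70447051, -0.05140414,  0.05673618,  0.70559189])}
scene {'fx': 460.39523407641383, 'fy': 460.39523407641383, 'cx': 321.65218371499446, 'cy': 232.69933099425091, 'position': array([ 1.27717067, -0.12583392,  0.52767226]), 'attitude': array([0.68877268, 0.35598371, 0.30076388, 0.55534573])}
```

View pics/top0.png

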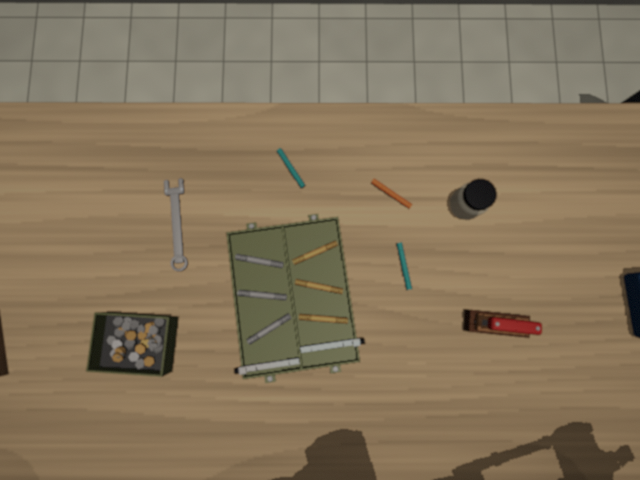

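View pics/scene0.png

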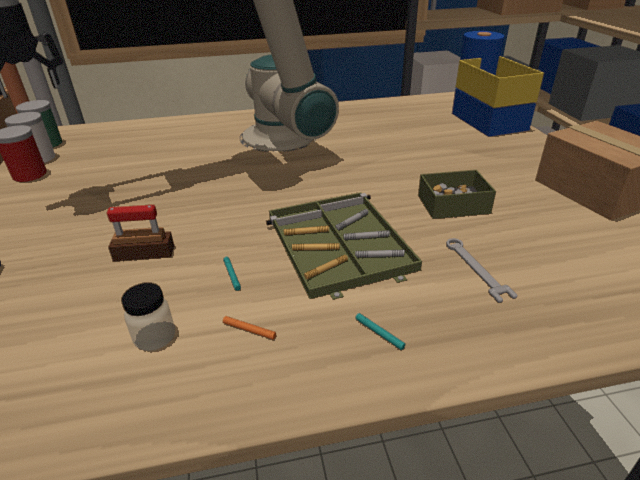

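The top view looks straight down, with image up = +x and image left = +y. The tray spans about (228,219)–(357,377), turned about +6°. The steel studs are near (259,261), (262,295) and (268,329), the brass near (314,252), (318,287) and (323,319). The stops are at (270,367) and (330,346), and the rake is in its stand at the right, handle at (516,326).

```bash
cat > meas.py <<'E'
from h import *
import sys
def blobs(im,lo,hi,roi,amin=60):
    h=cv2.cvtColor(im["frame"],cv2.COLOR_RGB2HSV); m=cv2.inRange(h,np.array(lo),np.array(hi))
    k=np.zeros_like(m); x0,y0,x1,y1=roi; k[y0:y1,x0:x1]=m[y0:y1,x0:x1]
    n,l,st,c=cv2.connectedComponentsWithStats(k)
    o=[]
    for i in range(1,n):
        if st[i,4]>=amin:
            pts=np.argwhere(l==i)[:,::-1].astype(np.float32); o.append((st[i,4],pts,cv2.minAreaRect(pts)))
    return o
E
python3 - <<'E'
from meas import *
im=pickle.load(open('pics/top0.png.pkl','rb'))
h=cv2.cvtColor(im["frame"],cv2.COLOR_RGB2HSV)
for u,v in[(265,315),(259,261),(314,252),(330,346),(270,367),(516,326),(486,322),(340,270),(318,287),(262,295),(475,330)]: print((u,v),h[v,u])
for name,lo,hi,roi,z in [('brass',(10,130,90),(25,255,255),(285,225,360,340),.010),('red',(170,120,80),(179,255,255),(440,280,580,360),.102),('steel',(0,0,85),(179,70,255),(230,235,300,350),.010),('stop',(0,0,120),(179,60,255),(225,335,370,385),.022)]:
    for a,p,r in blobs(im,lo,hi,roi,30):
        w=ray(im,cv2.boxPoints(r),z); c=w.mean(0); e=[w[1]-w[0],w[2]-w[1]]; L=[np.linalg.norm(x) for x in e]; d=e[int(np.argmax(L))]
        ang=np.degrees(np.arctan2(-d[0],d[1])); ang=(ang+90)%180-90
        print(name,a,np.round(r[0],1),c.round(4),'L',np.round(sorted(L),4),'yaw(y axis)',ang.round(1))
for z in(.022,):
  print(ray(im,[(228,233),(337,219),(357,361),(243,377)],z).round(4))
E
python3 -c "
import cv2
a=cv2.imread('pics/top0.png');t=cv2.resize(a[205:390,215:375],None,fx=3,fy=3,interpolation=2);b=cv2.resize(a[295:350,450:560],(320,160));
import numpy as np
o=np.zeros((555,800,3),np.uint8);o[:,:480]=t;o[:160,480:]=b;cv2.imwrite('pics/crop1.png',o)"
```

```text
(265, 315) [ 31  68 101]
(259, 261) [ 15  16 128]
(314, 252) [ 21 129 156]
(330, 346) [ 53   6 163]
(270, 367) [ 27  16 148]
(516, 326) [  1 184 141]
(486, 322) [ 6 30 43]
(340, 270) [ 31  69 107]
(318, 287) [ 20 133 151]
(262, 295) [ 15  15 132]
(475, 330) [ 10 149  65]
brass 203 [314.6 252.2] [0.6445 0.0035 0.01  ] L [0.0096 0.0861] yaw(y axis) 24.1
brass 224 [318.5 286. ] [ 0.5813 -0.0036  0.01  ] L [0.0098 0.0863] yaw(y axis) -11.4
brass 217 [323.  318.2] [ 0.5225 -0.0118  0.01  ] L [0.0096 0.0854] yaw(y axis) -4.5
steel 365 [258.8 260.4] [0.629 0.108 0.01 ] L [0.0164 0.0955] yaw(y axis) -9.9
steel 85 [296.5 299.5] [0.5566 0.037  0.01  ] L [0.0093 0.0494] yaw(y axis) -89.7
steel 433 [263.  296.7] [0.5618 0.0989 0.01  ] L [0.0254 0.0993] yaw(y axis) -6.9
steel 1068 [270. 328.] [0.5053 0.0851 0.01  ] L [0.0753 0.0957] yaw(y axis) -0.1
steel 34 [297.5 328.5] [0.5041 0.0348 0.01  ] L [0.0055 0.0269] yaw(y axis) -89.7
stop 392 [329.9 345.6] [ 0.4746 -0.024   0.022 ] L [0.0131 0.1079] yaw(y axis) 6.5
stop 379 [268.6 365.6] [0.4402 0.0851 0.022 ] L [0.0125 0.1083] yaw(y axis) 9.6
stop 30 [335.  368.5] [ 0.4348 -0.0328  0.022 ] L [0.0086 0.0107] yaw(y axis) -0.2
[[ 0.6791  0.1646  0.022 ]
 [ 0.7055 -0.0384  0.022 ]
 [ 0.4476 -0.0722  0.022 ]
 [ 0.4208  0.1301  0.022 ]]
```

View pics/crop1.png

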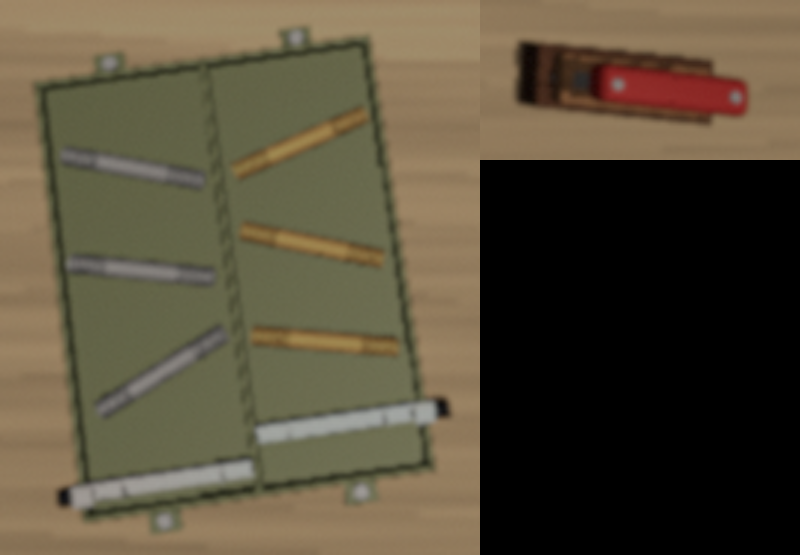

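```bash
python3 - <<'E'
from meas import *
im=pickle.load(open('pics/top0.png.pkl','rb')); sc=pickle.load(open('pics/scene0.png.pkl','rb'))
def fix(i): 
    f=i["frame"]; h=cv2.cvtColor(f,cv2.COLOR_RGB2HSV); return h
def red(im,roi):
    h=fix(im).copy(); h[...,0]=(h[...,0].astype(int)+20)%180
    m=cv2.inRange(h,np.array((12,150,50)),np.array((26,255,255))); k=m*0; x0,y0,x1,y1=roi; k[y0:y1,x0:x1]=m[y0:y1,x0:x1]
    k=cv2.morphologyEx(k,cv2.MORPH_OPEN,np.ones((3,3),np.uint8))
    n,l,s,c=cv2.connectedComponentsWithStats(k); i=1+np.argmax(s[1:,4]); return np.argwhere(l==i)[:,::-1].astype(np.float32)
p=red(im,(485,300,560,350)); r=cv2.minAreaRect(p); w=ray(im,cv2.boxPoints(r),.1)
def rep(w):
    c=w.mean(0); e=[w[1]-w[0],w[2]-w[1]]; L=[np.linalg.norm(x) for x in e]; d=e[int(np.argmax(L))]
    a=np.degrees(np.arctan2(-d[0],d[1])); return c.round(4),np.round(L,4),((a+90)%180-90).round(2)
print('red top',r,rep(w), 'pca',cv2.fitLine(p,2,0,.01,.01)[:2].T)
q=red(sc,(100,195,170,230)); rs=cv2.minAreaRect(q); print('red scene',rs)
# closest point of two rays
def L(i,uv): a=ray(i,uv,.3)[0]; b=ray(i,uv,0)[0]; return a,(b-a)/np.linalg.norm(b-a)
a,d=L(im,r[0]); b,e=L(sc,rs[0]); t=np.linalg.lstsq(np.c_[d,-e],b-a,rcond=None)[0]; A,B=a+t[0]*d,b+t[1]*e; print('tri',A.round(4),B.round(4))
# stand corners top face z .034 : dark brown mask
h=fix(im); m=cv2.inRange(h,np.array((0,0,0)),np.array((20,255,95))); k=m*0; k[305:345,458:535]=m[305:345,458:535]
# tray olive mask
m=cv2.inRange(h,np.array((26,55,30)),np.array((40,255,160))); m[:, :215]=0; m[:,375:]=0; m[:210]=0; m[390:]=0
m=cv2.morphologyEx(m,cv2.MORPH_CLOSE,np.ones((15,15),np.uint8)); m=cv2.morphologyEx(m,cv2.MORPH_OPEN,np.ones((15,15),np.uint8))
c=max(cv2.findContours(m,0,1)[0],key=cv2.contourArea); r=cv2.minAreaRect(c); print('tray',r); w=ray(im,cv2.boxPoints(r),.022); print(rep(w),w.round(4))
for n,uv in [('stand',[(463,311),(530,317),(529,337),(463,330)])]:
    w=ray(im,uv,.034); print(n,rep(w),w.round(4))
T=np.array([.5635,.046]); y=np.radians(7.5); M=np.array([[np.cos(y),np.sin(y)],[-np.sin(y),np.cos(y)]])
ends={'stL1':[(63,155),(204,182)],'stL2':[(68,263),(214,277)],'stL3':[(98,411),(226,331)],'brR1':[(235,172),(366,114)],'brR2':[(242,229),(383,259)],'brR3':[(254,334),(399,347)],
'stopL':[(76,487),(254,460)],'stopR':[(257,424),(436,401)],'mid':[(204,68),(259,487)]}
for n,e in ends.items():
    z=.022 if n[:2] in('st','mi') and n[:3]!='stL' else .01
    w=ray(im,np.array(e)/3+[215-1/3,205-1/3],z)[:,:2]; print(n,((w-T)@M.T).round(4).tolist())
E
```

```text
red top ((515.0548706054688, 325.506103515625), (51.240234375, 12.920490264892578), 6.34019136428833) (array([ 0.5129, -0.3245,  0.1   ]), array([0.0209, 0.0835]), np.float64(-6.4)) pca [[0.99249816 0.1222596 ]]
red scene ((131.13958740234375, 212.95431518554688), (14.320657730102539, 48.30549621582031), 85.91438293457031)
tri [ 0.5124 -0.3282  0.0918] [ 0.5124 -0.3287  0.092 ]
tray ((290.528564453125, 297.6409912109375), (152.32286071777344, 116.87185668945312), 81.74057006835938)
(array([0.5634, 0.0474, 0.022 ]), array([0.2179, 0.2764]), np.float64(-82.33)) [[ 0.6835  0.1764  0.022 ]
 [ 0.7153 -0.0393  0.022 ]
 [ 0.4414 -0.0762  0.022 ]
 [ 0.4133  0.1288  0.022 ]]
stand (array([ 0.5128, -0.3205,  0.034 ]), array([0.12  , 0.0352]), np.float64(-5.19)) [[ 0.5353 -0.2622  0.034 ]
 [ 0.5244 -0.3818  0.034 ]
 [ 0.4895 -0.3773  0.034 ]
 [ 0.502  -0.2605  0.034 ]]
stL1 [[0.0864, 0.095], [0.0581, 0.0098]]
stL2 [[0.0194, 0.0988], [-0.001, 0.0107]]
stL3 [[-0.0716, 0.09], [-0.0345, 0.0073]]
brR1 [[0.0617, -0.0101], [0.0871, -0.0961]]
brR2 [[0.026, -0.0101], [-0.0039, -0.0941]]
brR3 [[-0.0385, -0.0094], [-0.0581, -0.0963]]
stopL [[-0.1127, 0.1055], [-0.1114, -0.0008]]
stopR [[-0.091, -0.0052], [-0.092, -0.1131]]
mid [[0.1274, 0.0005], [-0.1272, -0.0018]]
```

```bash
python3 -m pendant '[{"rz":-6.55},{"rz":-6.55},{"rz":-6.55},{"rz":-6.55},{"rz":-6.55},{"rz":-6.55},{"rz":-6.55},{"rz":-6.55},{"rz":-6.6},{"dx":0.025,"dy":0.028},{"dx":0.025,"dy":0.028},{"dx":0.025,"dy":0.028}]'; python3 -m pendant '[{"dx":0.025,"dy":0.028},{"dx":0.025,"dy":0.028},{"dx":0.025,"dy":0.028},{"dx":0.025,"dy":0.028},{"dx":0.025,"dy":0.028},{"dx":0.022,"dy":0.025},{}]'
```

```text
invalid input
invalid input
```

```bash
cat > go.py <<'E'
# remaining move to target x y z yaw(tool y angle deg) in tool axes
from h import *
import sys
s=manip.get_state(); M=rot(s["ee_rot"]); p=np.array(s["position"]); t=np.array([float(v) for v in sys.argv[1:4]])
ya=np.degrees(np.arctan2(M[1,1],M[0,1])); print('pos',p.round(4),'ya',ya.round(2),'zaxis',M[:,2].round(3),'F',np.round(s["contact_force"],1),'clk',round(s["clock"],2),'w',round(s["width"],4),'gf',round(s["gripper_force"],1))
print('tool shift',(M.T@(t-p)).round(4),'rz',round(ya-float(sys.argv[4]),2))
E
python3 go.py 0.5124 -0.3285 0.0713 -6.3
```

```text
pos [ 0.2405 -0.5218  0.2305] ya -65.26 zaxis [-0.001  0.002 -1.   ] F [-0.3 -0.2 -0.4] clk 0.1 w 0.0858 gf 0.0
tool shift [ 0.3278 -0.0615  0.1594] rz -58.96
```

```bash
python3 -m pendant '[{"dx":0,"dy":0,"dz":0,"rx":0,"ry":0,"rz":-6.55,"hand":0.085}]'; python3 -m pendant --help | head
```

```text
clock: 0.18
position: [0.2405, -0.5219, 0.2307]
ee_rot: [-0.001, 0.963, 0.271, -0.0]
contact_force: [0.8, 0.1, -0.1]
width: 0.0849
gripper_force: 0.0invalid input: not JSON, or not a number
```

```bash
python3 -m pendant '[{"dx":0,"dy":0,"dz":0,"rx":0,"ry":0,"rz":-6.55,"hand":0.085},{"dx":0,"dy":0,"dz":0,"rx":0,"ry":0,"rz":-6.55,"hand":0.085},{"dx":0,"dy":0,"dz":0,"rx":0,"ry":0,"rz":-6.55,"hand":0.085},{"dx":0,"dy":0,"dz":0,"rx":0,"ry":0,"rz":-6.55,"hand":0.085},{"dx":0,"dy":0,"dz":0,"rx":0,"ry":0,"rz":-6.55,"hand":0.085},{"dx":0,"dy":0,"dz":0,"rx":0,"ry":0,"rz":-6.55,"hand":0.085},{"dx":0,"dy":0,"dz":0,"rx":0,"ry":0,"rz":-6.55,"hand":0.085},{"dx":0,"dy":0,"dz":0,"rx":0,"ry":0,"rz":-6.55,"hand":0.085},{"dx":0.025,"dy":0.028,"dz":0,"rx":0,"ry":0,"rz":0,"hand":0.085},{"dx":0.025,"dy":0.028,"dz":0,"rx":0,"ry":0,"rz":0,"hand":0.085},{"dx":0.025,"dy":0.028,"dz":0,"rx":0,"ry":0,"rz":0,"hand":0.085},{"dx":0.025,"dy":0.028,"dz":0,"rx":0,"ry":0,"rz":0,"hand":0.085}]'; python3 go.py 0.5124 -0.3285 0.0713 -6.3
```

```text
clock: 1.18
position: [0.3637, -0.434, 0.2308]
ee_rot: [-0.0, 0.745, 0.667, 0.0]
contact_force: [0.4, -0.4, 0.5]
width: 0.0853
gripper_force: 0.0
pos [ 0.3637 -0.434   0.2308] ya -6.38 zaxis [-0.     0.001 -1.   ] F [ 0.4 -0.4  0.5] clk 1.18 w 0.0853 gf 0.0
tool shift [0.1213 0.1361 0.1596] rz -0.08
```

```bash
python3 -m pendant '[{"dx":0.0243,"dy":0.0272,"dz":0.01,"rx":0,"ry":0,"rz":0,"hand":0.085},{"dx":0.0243,"dy":0.0272,"dz":0.01,"rx":0,"ry":0,"rz":0,"hand":0.085},{"dx":0.0243,"dy":0.0272,"dz":0.01,"rx":0,"ry":0,"rz":0,"hand":0.085},{"dx":0.0243,"dy":0.0272,"dz":0.02,"rx":0,"ry":0,"rz":0,"hand":0.085},{"dx":0.0243,"dy":0.0272,"dz":0.02,"rx":0,"ry":0,"rz":0,"hand":0.085},{"dx":0,"dy":0,"dz":0.01,"rx":0,"ry":0,"rz":0,"hand":0.085},{"dx":0,"dy":0,"dz":0,"rx":0,"ry":0,"rz":0,"hand":0.085}]'; python3 go.py 0.5124 -0.3285 0.0713 -6.3
python3 - <<'E'
from h import *
s=manip.get_state(); im=snap('wrist','pics/w1.png'); print({k:v for k,v in im.items() if k!='frame'})
h=cv2.cvtColor(im["frame"],cv2.COLOR_RGB2HSV).copy(); h[...,0]=(h[...,0].astype(int)+20)%180
m=cv2.inRange(h,np.array((10,140,50)),np.array((27,255,255))); m=cv2.morphologyEx(m,cv2.MORPH_OPEN,np.ones((3,3),np.uint8))
n,l,st,c=cv2.connectedComponentsWithStats(m); i=1+np.argmax(st[1:,4]); p=np.argwhere(l==i)[:,::-1].astype(float)
# undistort all mask pixels to plane z=.102 and fit
x=(p-[im["cx"],im["cy"]])/im["fx"]; r=np.hypot(*x.T); th=r; d=np.c_[x[:,0]/r*np.sin(th),-x[:,1]/r*np.sin(th),-np.cos(th)]
Mo=np.array(im["mount"]); Rt=rot(s["ee_rot"]); o=Rt@Mo[:3,3]+s["position"]; w=d@(Rt@Mo[:3,:3]).T
P=o+w*((.102-o[2])/w[:,2:3]); rc=cv2.minAreaRect((P[:,:2]*1000).astype(np.float32)); print(st[i],rc)
E
```

```text
clock: 1.77
position: [0.511, -0.3266, 0.1478]
ee_rot: [-0.003, 0.744, 0.668, -0.001]
contact_force: [-0.8, 0.1, -0.4]
width: 0.0848
gripper_force: 0.0
pos [ 0.511  -0.3266  0.1478] ya -6.1 zaxis [-0.005  0.004 -1.   ] F [-0.8  0.1 -0.4] clk 1.77 w 0.0848 gf 0.0
tool shift [-0.002   0.002   0.0765] rz 0.2
{'fx': 371.64829954431775, 'fy': 371.64829954431775, 'cx': 323.0478432797958, 'cy': 234.9512905056769, 'mount': array([[-1.06011669e-03,  9.49593119e-01,  3.13483309e-01,
         7.98057780e-02],
       [ 9.99999425e-01,  9.56198232e-04,  4.85246935e-04,
        -3.46689694e-04],
       [ 1.61034965e-04,  3.13483644e-01, -9.49593586e-01,
        -1.42856255e-01],
       [ 0.00000000e+00,  0.00000000e+00,  0.00000000e+00,
         1.00000000e+00]])}
[ 305  188   42  142 5198] ((511.62628173828125, -325.7481689453125), (84.6016845703125, 21.528696060180664), 83.80452728271484)
```

View pics/w1.png

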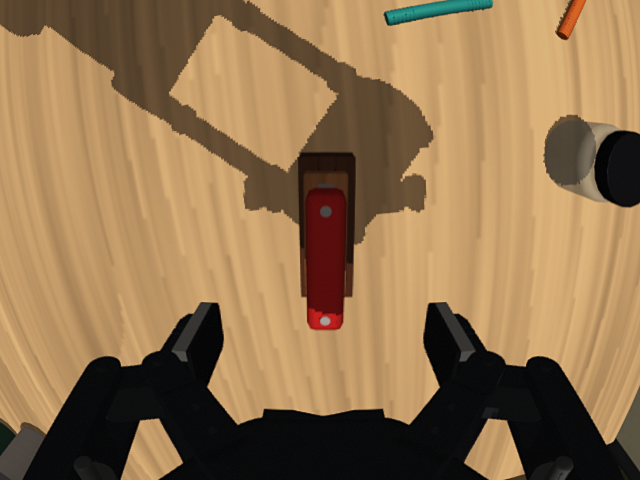

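The wrist view shows the red handle upright at (325,258), centred between the open fingers at (210,330) and (440,330). Its measured size is 84.6 x 21.5 mm, which matches. I'll descend and grip.

```bash
python3 -m pendant '[{"dx":0,"dy":0.0008,"dz":0.019,"rx":0,"ry":0,"rz":0.1,"hand":0.085},{"dx":0,"dy":0,"dz":0.019,"rx":0,"ry":0,"rz":0,"hand":0.085},{"dx":0,"dy":0,"dz":0.019,"rx":0,"ry":0,"rz":0,"hand":0.085},{"dx":0,"dy":0,"dz":0.0195,"rx":0,"ry":0,"rz":0,"hand":0.085},{"dx":0,"dy":0,"dz":0,"rx":0,"ry":0,"rz":0,"hand":0.085},{"dx":0,"dy":0,"dz":0,"rx":0,"ry":0,"rz":0,"hand":0.03},{"dx":0,"dy":0,"dz":0,"rx":0,"ry":0,"rz":0,"hand":0.015},{"dx":0,"dy":0,"dz":0,"rx":0,"ry":0,"rz":0,"hand":0.01},{"dx":0,"dy":0,"dz":0,"rx":0,"ry":0,"rz":0,"hand":0.01},{"dx":0,"dy":0,"dz":0,"rx":0,"ry":0,"rz":0,"hand":0.01},{"dx":0,"dy":0,"dz":0,"rx":0,"ry":0,"rz":0,"hand":0.01}]' 90; python3 go.py 0.5118 -0.3265 0.0713 -6.3
```

```text
clock: 2.73
position: [0.5124, -0.3299, 0.0761]
ee_rot: [0.001, 0.745, 0.667, -0.0]
contact_force: [-0.6, 0.3, 5.4]
width: 0.0206
gripper_force: 88.7
pos [ 0.5124 -0.3299  0.0761] ya -6.39 zaxis [ 0.001 -0.001 -1.   ] F [-0.6  0.3  5.4] clk 2.73 w 0.0206 gf 88.7
tool shift [ 0.0033 -0.001   0.0048] rz -0.09
```

```bash
python3 -m pendant '[{"dx":0,"dy":0,"dz":-0.01,"rx":0,"ry":0,"rz":0,"hand":0.01},{"dx":0,"dy":0,"dz":-0.015,"rx":0,"ry":0,"rz":0,"hand":0.01},{"dx":0,"dy":0,"dz":-0.02,"rx":0,"ry":0,"rz":0,"hand":0.01},{"dx":0,"dy":0,"dz":-0.02,"rx":0,"ry":0,"rz":0,"hand":0.01},{"dx":0,"dy":0,"dz":-0.02,"rx":0,"ry":0,"rz":0,"hand":0.01},{"dx":0,"dy":0,"dz":0,"rx":0,"ry":0,"rz":-4.7,"hand":0.01},{"dx":0,"dy":0,"dz":0,"rx":0,"ry":0,"rz":-4.7,"hand":0.01},{"dx":0,"dy":0,"dz":0,"rx":0,"ry":0,"rz":-4.7,"hand":0.01},{"dx":0,"dy":0,"dz":0,"rx":0,"ry":0,"rz":0,"hand":0.01},{"dx":0,"dy":0,"dz":0,"rx":0,"ry":0,"rz":0,"hand":0.01}]'; python3 go.py 0.6814 0.0102 0.166 7.7
```

```text
clock: 3.57
position: [0.5122, -0.3292, 0.16]
ee_rot: [-0.0, 0.659, 0.752, 0.0]
contact_force: [-0.3, -0.4, -1.9]
width: 0.0206
gripper_force: 88.2
pos [ 0.5122 -0.3292  0.16  ] ya 7.58 zaxis [-0.  0. -1.] F [-0.3 -0.4 -1.9] clk 3.57 w 0.0206 gf 88.2
tool shift [ 0.3141  0.2125 -0.006 ] rz -0.12
```

```bash
python3 -m pendant '[{"dx":0.0285,"dy":0.0193,"dz":0,"rx":0,"ry":0,"rz":0,"hand":0.01},{"dx":0.0285,"dy":0.0193,"dz":0,"rx":0,"ry":0,"rz":0,"hand":0.01},{"dx":0.0285,"dy":0.0193,"dz":0,"rx":0,"ry":0,"rz":0,"hand":0.01},{"dx":0.0285,"dy":0.0193,"dz":0,"rx":0,"ry":0,"rz":0,"hand":0.01},{"dx":0.0285,"dy":0.0193,"dz":0,"rx":0,"ry":0,"rz":0,"hand":0.01},{"dx":0.0285,"dy":0.0193,"dz":0,"rx":0,"ry":0,"rz":0,"hand":0.01},{"dx":0.0285,"dy":0.0193,"dz":0,"rx":0,"ry":0,"rz":0,"hand":0.01},{"dx":0.0285,"dy":0.0193,"dz":0,"rx":0,"ry":0,"rz":0,"hand":0.01},{"dx":0.0285,"dy":0.0193,"dz":0,"rx":0,"ry":0,"rz":0,"hand":0.01},{"dx":0.0285,"dy":0.0193,"dz":0,"rx":0,"ry":0,"rz":0,"hand":0.01},{"dx":0.0285,"dy":0.0193,"dz":0,"rx":0,"ry":0,"rz":0,"hand":0.01},{"dx":0,"dy":0,"dz":0,"rx":0,"ry":0,"rz":0,"hand":0.01}]'; python3 -m pendant '[{"dx":0,"dy":0,"dz":0.02,"rx":0,"ry":0,"rz":0,"hand":0.01},{"dx":0,"dy":0,"dz":0.02,"rx":0,"ry":0,"rz":0,"hand":0.01},{"dx":0,"dy":0,"dz":0,"rx":0,"ry":0,"rz":0,"hand":0.01},{"dx":0,"dy":0,"dz":0,"rx":0,"ry":0,"rz":0,"hand":0.01}]';  python3 go.py 0.6814 0.0102 0.077 7.7
python3 - <<'E'
from h import *
snap('wrist','pics/w2.png'); snap('scene','pics/s2.png')
a=cv2.imread('pics/w2.png'); b=cv2.imread('pics/s2.png'); o=np.zeros((600,800,3),np.uint8); o[:300,:400]=cv2.resize(a,(400,300)); o[300:,:]=cv2.resize(b[170:320,230:430],(800,600))[100:400]; o[:300,400:]=cv2.resize(b,(400,300)); cv2.imwrite('pics/c2.png',o)
E
```

```text
clock: 4.57
position: [0.6834, 0.0165, 0.1594]
ee_rot: [-0.001, 0.657, 0.754, 0.003]
contact_force: [-0.8, -0.5, -1.8]
width: 0.0205
gripper_force: 88.5
clock: 4.9
position: [0.6795, 0.0097, 0.1185]
ee_rot: [-0.001, 0.658, 0.753, -0.001]
contact_force: [0.2, 0.2, -0.8]
width: 0.0207
gripper_force: 88.5
pos [0.6795 0.0097 0.1185] ya 7.63 zaxis [-0.004  0.    -1.   ] F [ 0.2  0.2 -0.8] clk 4.9 w 0.0207 gf 88.5
tool shift [0.0002 0.0021 0.0415] rz -0.07
```

View pics/c2.png

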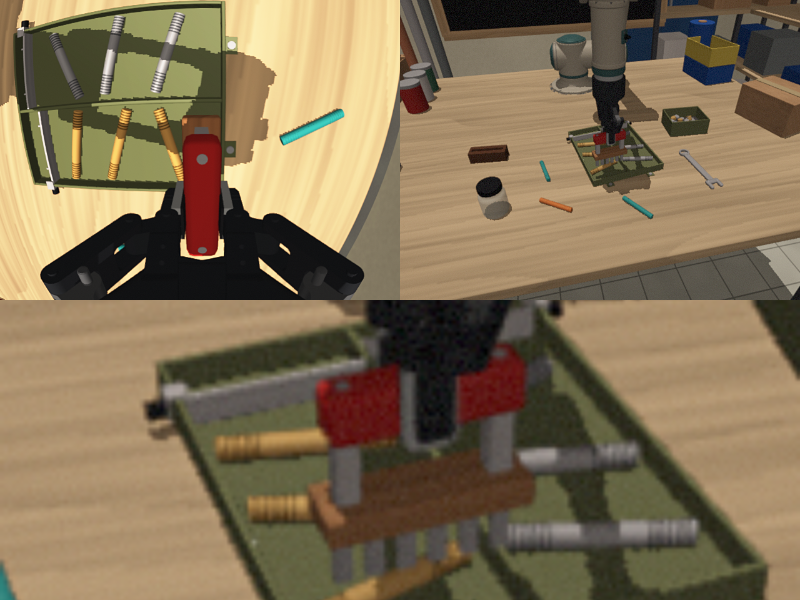

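The wrist view shows the rake over the far end of the brass half, with the far wall at about x=355 px in the full image. The tips still hang about 45 mm above the floor, with the farthest brass stud robot-side of the head. I'll check the tray frame from this view.

```bash
cat > wr.py <<'E'
from h import *
T=np.array([.5634,.0467]); Y=np.radians(7.7); TM=np.array([[np.cos(Y),np.sin(Y)],[-np.sin(Y),np.cos(Y)]])
def wray(im,s,p,z):
    x=(np.atleast_2d(p)-[im["cx"],im["cy"]])/im["fx"]; th=np.hypot(*x.T); d=np.c_[x[:,0]/th*np.sin(th),-x[:,1]/th*np.sin(th),-np.cos(th)]
    Mo=np.array(im["mount"]); Rt=rot(s["ee_rot"]); o=Rt@Mo[:3,3]+s["position"]; w=d@(Rt@Mo[:3,:3]).T
    return o+w*((z-o[2])/w[:,2:3])
def tray(P): return (P[:,:2]-T)@TM.T
E
python3 - <<'E'
from wr import *
im=pickle.load(open('pics/w2.png.pkl','rb')); s=manip.get_state(); print(s["position"].round(4))
e=lambda z,*p: print(tray(wray(im,s,np.array(p)*1.6,z)).round(4).tolist())
print('far wall outer top: corner, mid, end'); e(.022,(222,3),(224,100),(225,160))
print('stops L,R face top, mid'); e(.022,(30,30),(36,104)); e(.022,(46,114),(58,188))
print('brass'); e(.01,(76,110),(77,178)); e(.01,(126,110),(111,178)); e(.01,(158,110),(182,178))
print('steel');e(.01,(53,35),(78,96)); e(.01,(118,15),(105,93)); e(.01,(180,13),(155,91))
print('rake tip tray', tray(np.array([s["position"]])))
E
```

```text
[0.6814 0.0093 0.1208]
far wall outer top: corner, mid, end
[[0.1323, 0.1022], [0.1346, -0.0013], [0.1373, -0.0683]]
stops L,R face top, mid
[[-0.101, 0.1002], [-0.0965, 0.0044]]
[[-0.0813, -0.0094], [-0.0858, -0.1116]]
brass
[[-0.0417, -0.0091], [-0.0573, -0.1005]]
[[0.025, -0.0122], [-0.005, -0.0984]]
[[0.0626, -0.0134], [0.0872, -0.0965]]
steel
[[-0.0712, 0.0885], [-0.0369, 0.0078]]
[[0.0183, 0.0982], [0.0002, 0.0088]]
[[0.0883, 0.0942], [0.06, 0.008]]
rake tip tray [[ 0.11191463 -0.05285222]]
```

```bash
python3 -m pendant '[{"dx":0,"dy":0,"dz":0.01,"rx":0,"ry":0,"rz":0,"hand":0.01},{"dx":0,"dy":0,"dz":0.012,"rx":0,"ry":0,"rz":0,"hand":0.01},{"dx":0,"dy":0,"dz":0.012,"rx":0,"ry":0,"rz":0,"hand":0.01},{"dx":0,"dy":0,"dz":0.007,"rx":0,"ry":0,"rz":0,"hand":0.01},{"dx":0,"dy":0,"dz":0.003,"rx":0,"ry":0,"rz":0,"hand":0.01},{"dx":0,"dy":0,"dz":0,"rx":0,"ry":0,"rz":0,"hand":0.01},{"dx":0,"dy":0,"dz":0,"rx":0,"ry":0,"rz":0,"hand":0.01}]';  python3 go.py 0.6814 0.0102 0.0766 7.7
```

```text
clock: 5.58
position: [0.6808, 0.0096, 0.0755]
ee_rot: [0.0, 0.658, 0.753, -0.0]
contact_force: [1.0, -0.7, -1.7]
width: 0.0205
gripper_force: 88.7
pos [0.6808 0.0096 0.0755] ya 7.69 zaxis [ 0. -0. -1.] F [ 1.  -0.7 -1.7] clk 5.58 w 0.0205 gf 88.7
tool shift [ 0.0005  0.0006 -0.0011] rz -0.01
```

```bash
python3 -m pendant '[{"dx":0,"dy":-0.003,"dz":0,"rx":0,"ry":0,"rz":0,"hand":0.01},{"dx":0,"dy":-0.004,"dz":0,"rx":0,"ry":0,"rz":0,"hand":0.01},{"dx":0,"dy":-0.004,"dz":0,"rx":0,"ry":0,"rz":0,"hand":0.01},{"dx":0,"dy":-0.004,"dz":0,"rx":0,"ry":0,"rz":0,"hand":0.01},{"dx":0,"dy":-0.004,"dz":0,"rx":0,"ry":0,"rz":0,"hand":0.01},{"dx":0,"dy":-0.004,"dz":0,"rx":0,"ry":0,"rz":0,"hand":0.01},{"dx":0,"dy":-0.004,"dz":0,"rx":0,"ry":0,"rz":0,"hand":0.01},{"dx":0,"dy":-0.004,"dz":0,"rx":0,"ry":0,"rz":0,"hand":0.01},{"dx":0,"dy":-0.004,"dz":0,"rx":0,"ry":0,"rz":0,"hand":0.01},{"dx":0,"dy":-0.004,"dz":0,"rx":0,"ry":0,"rz":0,"hand":0.01},{"dx":0,"dy":-0.004,"dz":0,"rx":0,"ry":0,"rz":0,"hand":0.01},{"dx":0,"dy":-0.004,"dz":0,"rx":0,"ry":0,"rz":0,"hand":0.01}]';python3 -m pendant '[{"dx":0,"dy":-0.004,"dz":0,"rx":0,"ry":0,"rz":0,"hand":0.01},{"dx":0,"dy":-0.004,"dz":0,"rx":0,"ry":0,"rz":0,"hand":0.01},{"dx":0,"dy":-0.004,"dz":0,"rx":0,"ry":0,"rz":0,"hand":0.01},{"dx":0,"dy":-0.004,"dz":0,"rx":0,"ry":0,"rz":0,"hand":0.01},{"dx":0,"dy":-0.004,"dz":0,"rx":0,"ry":0,"rz":0,"hand":0.01},{"dx":0,"dy":-0.004,"dz":0,"rx":0,"ry":0,"rz":0,"hand":0.01},{"dx":0,"dy":-0.004,"dz":0,"rx":0,"ry":0,"rz":0,"hand":0.01},{"dx":0,"dy":-0.004,"dz":0,"rx":0,"ry":0,"rz":0,"hand":0.01},{"dx":0,"dy":-0.004,"dz":0,"rx":0,"ry":0,"rz":0,"hand":0.01},{"dx":0,"dy":-0.004,"dz":0,"rx":0,"ry":0,"rz":0,"hand":0.01},{"dx":0,"dy":-0.004,"dz":0,"rx":0,"ry":0,"rz":0,"hand":0.01},{"dx":0,"dy":-0.004,"dz":0,"rx":0,"ry":0,"rz":0,"hand":0.01}]'
cat > tp.py <<'E'
from wr import *
s=manip.get_state(); M=rot(s["ee_rot"]); print('tray',tray(np.array([s["position"]])).round(4),'z',round(s["position"][2],4),'F tray',(TM@np.array(s["contact_force"])[:2]).round(1),round(s["contact_force"][2],1),'ya',np.degrees(np.arctan2(M[1,1],M[0,1])).round(2),'clk',s["clock"])
E
python3 tp.py
```

```text
clock: 6.58
position: [0.6339, 0.0033, 0.0758]
ee_rot: [0.0, 0.658, 0.753, 0.0]
contact_force: [-0.8, -0.6, -1.5]
width: 0.0206
gripper_force: 88.7
clock: 7.58
position: [0.5864, -0.0031, 0.0759]
ee_rot: [0.0, 0.658, 0.753, 0.0]
contact_force: [1.7, 0.2, -2.0]
width: 0.0203
gripper_force: 88.7
tray [[ 0.0161 -0.0525]] z 0.0759 F tray [ 1.7 -0. ] -2.0 ya 7.69 clk 7.5833
```

```bash
python3 -m pendant '[{"dx":0,"dy":-0.004,"dz":0,"rx":0,"ry":0,"rz":0,"hand":0.01},{"dx":0,"dy":-0.004,"dz":0,"rx":0,"ry":0,"rz":0,"hand":0.01},{"dx":0,"dy":-0.004,"dz":0,"rx":0,"ry":0,"rz":0,"hand":0.01},{"dx":0,"dy":-0.004,"dz":0,"rx":0,"ry":0,"rz":0,"hand":0.01},{"dx":0,"dy":-0.004,"dz":0,"rx":0,"ry":0,"rz":0,"hand":0.01},{"dx":0,"dy":-0.004,"dz":0,"rx":0,"ry":0,"rz":0,"hand":0.01},{"dx":0,"dy":-0.004,"dz":0,"rx":0,"ry":0,"rz":0,"hand":0.01},{"dx":0,"dy":-0.003,"dz":0,"rx":0,"ry":0,"rz":0,"hand":0.01},{"dx":0,"dy":-0.003,"dz":0,"rx":0,"ry":0,"rz":0,"hand":0.01},{"dx":0,"dy":-0.002,"dz":0,"rx":0,"ry":0,"rz":0,"hand":0.01},{"dx":0,"dy":0,"dz":0,"rx":0,"ry":0,"rz":0,"hand":0.01}]'; python3 tp.py
python3 - <<'E'
from h import *
snap('wrist','pics/w3.png')
E
```

```text
clock: 8.5
position: [0.5501, -0.0079, 0.0757]
ee_rot: [-0.0, 0.658, 0.753, -0.0]
contact_force: [0.3, 0.4, -2.4]
width: 0.0208
gripper_force: 88.7
tray [[-0.0205 -0.0523]] z 0.0757 F tray [0.3 0.4] -2.4 ya 7.69 clk 8.5
```

View pics/w3.png

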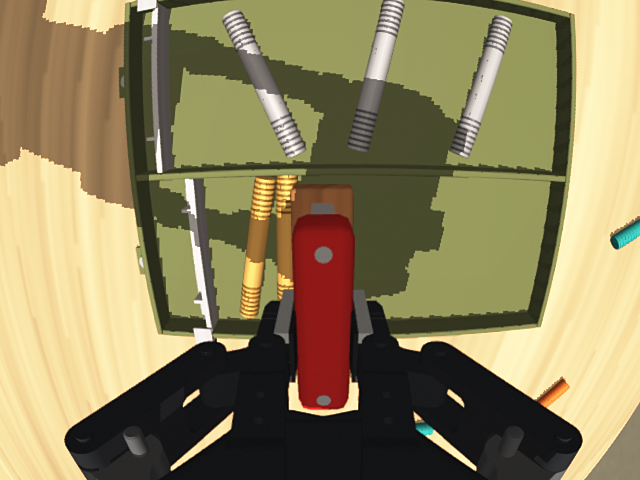

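The wrist view shows two brass studs ahead of the rake at about (258,245) and (285,240), nearly parallel, with the third hidden under the head. The stop is at (200,260), still about 25 mm off. I'll go on slowly.

```bash
python3 -m pendant '[{"dx":0,"dy":-0.0015,"dz":0,"rx":0,"ry":0,"rz":0,"hand":0.01},{"dx":0,"dy":-0.0015,"dz":0,"rx":0,"ry":0,"rz":0,"hand":0.01},{"dx":0,"dy":-0.0015,"dz":0,"rx":0,"ry":0,"rz":0,"hand":0.01},{"dx":0,"dy":-0.0015,"dz":0,"rx":0,"ry":0,"rz":0,"hand":0.01},{"dx":0,"dy":-0.0015,"dz":0,"rx":0,"ry":0,"rz":0,"hand":0.01},{"dx":0,"dy":-0.0015,"dz":0,"rx":0,"ry":0,"rz":0,"hand":0.01},{"dx":0,"dy":-0.0015,"dz":0,"rx":0,"ry":0,"rz":0,"hand":0.01},{"dx":0,"dy":-0.0015,"dz":0,"rx":0,"ry":0,"rz":0,"hand":0.01},{"dx":0,"dy":-0.001,"dz":0,"rx":0,"ry":0,"rz":0,"hand":0.01},{"dx":0,"dy":-0.001,"dz":0,"rx":0,"ry":0,"rz":0,"hand":0.01},{"dx":0,"dy":-0.001,"dz":0,"rx":0,"ry":0,"rz":0,"hand":0.01}]'; python3 tp.py; python3 -m pendant '[{"dx":0,"dy":-0.001,"dz":0,"rx":0,"ry":0,"rz":0,"hand":0.01},{"dx":0,"dy":-0.001,"dz":0,"rx":0,"ry":0,"rz":0,"hand":0.01},{"dx":0,"dy":-0.001,"dz":0,"rx":0,"ry":0,"rz":0,"hand":0.01}]';python3 tp.py
```

```text
clock: 9.47
position: [0.536, -0.0099, 0.0758]
ee_rot: [0.0, 0.658, 0.753, 0.0]
contact_force: [1.0, 0.1, -1.3]
width: 0.0205
gripper_force: 88.7
tray [[-0.0347 -0.0524]] z 0.0758 F tray [ 1.  -0.1] -1.3 ya 7.69 clk 9.4667
clock: 9.72
position: [0.533, -0.0103, 0.0758]
ee_rot: [0.0, 0.658, 0.753, 0.0]
contact_force: [1.0, -0.8, -1.5]
width: 0.0206
gripper_force: 88.7
tray [[-0.0377 -0.0525]] z 0.0758 F tray [ 0.9 -1. ] -1.5 ya 7.69 clk 9.7167
```

```bash
python3 -m pendant '[{"dx":0,"dy":-0.001,"dz":0,"rx":0,"ry":0,"rz":0,"hand":0.01},{"dx":0,"dy":-0.001,"dz":0,"rx":0,"ry":0,"rz":0,"hand":0.01},{"dx":0,"dy":-0.001,"dz":0,"rx":0,"ry":0,"rz":0,"hand":0.01}]'>/dev/null;python3 tp.py
```

```text
tray [[-0.0408 -0.0524]] z 0.0758 F tray [0.9 0.8] -2.0 ya 7.69 clk 9.9667
```

```bash
python3 -m pendant '[{"dx":0,"dy":-0.0007,"dz":0,"rx":0,"ry":0,"rz":0,"hand":0.01},{"dx":0,"dy":-0.0007,"dz":0,"rx":0,"ry":0,"rz":0,"hand":0.01}]'>/dev/null;python3 tp.py
```

```text
tray [[-0.0422 -0.0524]] z 0.0758 F tray [ 0.8 -0.4] -3.2 ya 7.69 clk 10.1333
```

```bash
python3 -m pendant '[{"dx":0,"dy":-0.0007,"dz":0,"rx":0,"ry":0,"rz":0,"hand":0.01},{"dx":0,"dy":-0.0007,"dz":0,"rx":0,"ry":0,"rz":0,"hand":0.01}]'>/dev/null;python3 tp.py
```

```text
tray [[-0.0435 -0.0524]] z 0.0758 F tray [ 1.2 -0.2] -2.1 ya 7.69 clk 10.3
```

```bash
python3 -m pendant '[{"dx":0,"dy":-0.0007,"dz":0,"rx":0,"ry":0,"rz":0,"hand":0.01}]'>/dev/null;python3 tp.py
python3 - <<'E'
from h import *
snap('wrist','pics/w4.png')
E
```

```text
tray [[-0.0443 -0.0524]] z 0.0758 F tray [ 0.5 -0.1] -2.0 ya 7.69 clk 10.3833
```

View pics/w4.png

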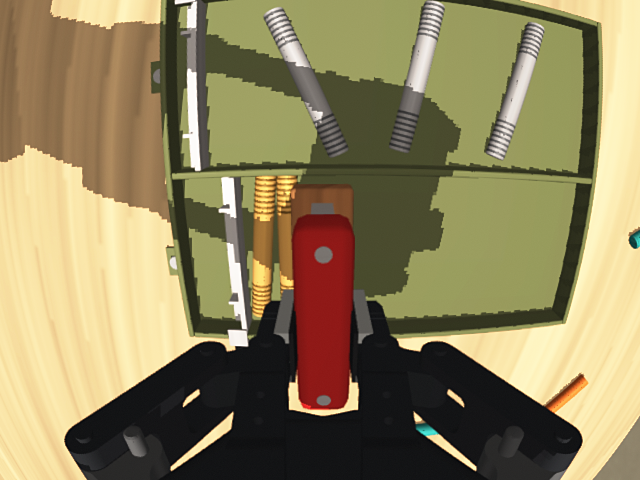

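The wrist view shows brass studs at x≈263 and 286 px, nearly parallel to the stop, whose edge runs from (240,180) to (246,330). A gap of a few mm remains, so I'll continue.

```bash
python3 -m pendant '[{"dx":0,"dy":-0.0007,"dz":0,"rx":0,"ry":0,"rz":0,"hand":0.01},{"dx":0,"dy":-0.0007,"dz":0,"rx":0,"ry":0,"rz":0,"hand":0.01}]'>/dev/null;python3 tp.py
```

```text
tray [[-0.0456 -0.0524]] z 0.0758 F tray [1.  0.4] -3.0 ya 7.69 clk 10.6
```

```bash
python3 -m pendant '[{"dx":0,"dy":-0.0007,"dz":0,"rx":0,"ry":0,"rz":0,"hand":0.01},{"dx":0,"dy":-0.0007,"dz":0,"rx":0,"ry":0,"rz":0,"hand":0.01}]'>/dev/null;python3 tp.py
```

```text
tray [[-0.047  -0.0524]] z 0.0758 F tray [ 0.4 -0.4] -1.0 ya 7.69 clk 10.7667
```

```bash
python3 -m pendant '[{"dx":0,"dy":-0.0007,"dz":0,"rx":0,"ry":0,"rz":0,"hand":0.01}]'>/dev/null;python3 tp.py
```

```text
tray [[-0.0477 -0.0524]] z 0.0758 F tray [ 0.4 -0.2] -2.4 ya 7.69 clk 10.85
```

```bash
python3 -m pendant '[{"dx":0,"dy":-0.0007,"dz":0,"rx":0,"ry":0,"rz":0,"hand":0.01}]'>/dev/null;python3 tp.py
```

```text
tray [[-0.0485 -0.0524]] z 0.0758 F tray [1.1 0.7] -2.0 ya 7.69 clk 10.9333
```

```bash
python3 -m pendant '[{"dx":0,"dy":-0.0007,"dz":0,"rx":0,"ry":0,"rz":0,"hand":0.01}]'>/dev/null;python3 tp.py
```

```text
tray [[-0.0492 -0.0524]] z 0.0758 F tray [-0.4  0.1] -2.4 ya 7.69 clk 11.0167
```

```bash
python3 -m pendant '[{"dx":0,"dy":-0.0007,"dz":0,"rx":0,"ry":0,"rz":0,"hand":0.01}]'>/dev/null;python3 tp.py
```

```text
tray [[-0.0499 -0.0524]] z 0.0758 F tray [ 0.9 -0.2] -1.7 ya 7.69 clk 11.1
```

```bash
python3 -m pendant '[{"dx":0,"dy":-0.0007,"dz":0,"rx":0,"ry":0,"rz":0,"hand":0.01}]'>/dev/null;python3 tp.py
```

```text
tray [[-0.0505 -0.0524]] z 0.0758 F tray [1.4 0.1] -1.2 ya 7.69 clk 11.1833
```

```bash
python3 -m pendant '[{"dx":0,"dy":-0.0007,"dz":0,"rx":0,"ry":0,"rz":0,"hand":0.01}]'>/dev/null;python3 tp.py
```

```text
tray [[-0.0513 -0.0525]] z 0.0758 F tray [ 1.7 -0.2] -1.2 ya 7.69 clk 11.2667
```

```bash
python3 -m pendant '[{"dx":0,"dy":-0.0007,"dz":0,"rx":0,"ry":0,"rz":0,"hand":0.01}]'>/dev/null;python3 tp.py
```

```text
tray [[-0.052  -0.0524]] z 0.0758 F tray [ 1.3 -0.1] -1.4 ya 7.69 clk 11.35
```

```bash
python3 - <<'E'
from wr import *
s=manip.get_state(); im=snap('wrist','pics/w5.png'); h=cv2.cvtColor(im["frame"],cv2.COLOR_RGB2HSV)
for r in(195,250,300):
    print(r,[(u,*h[r,u].tolist()) for u in range(232,300,3)])
    print(tray(wray(im,s,[(u,r) for u in(240,250,260,270)],.01)).round(4).tolist())
E
```

```text
195 [(232, 31, 102, 162), (235, 16, 11, 252), (238, 15, 2, 254), (241, 15, 2, 254), (244, 15, 2, 254), (247, 17, 7, 255), (250, 11, 26, 78), (253, 23, 30, 77), (256, 16, 194, 117), (259, 17, 177, 210), (262, 21, 156, 249), (265, 25, 142, 246), (268, 18, 168, 239), (271, 16, 182, 158), (274, 17, 187, 97), (277, 17, 186, 126), (280, 17, 189, 162), (283, 17, 183, 170), (286, 18, 165, 216), (289, 17, 187, 134), (292, 13, 159, 218), (295, 12, 163, 114), (298, 12, 163, 114)]
[[-0.1009, -0.0168], [-0.0949, -0.0169], [-0.089, -0.017], [-0.0831, -0.0171]]
250 [(232, 31, 98, 162), (235, 31, 98, 161), (238, 30, 90, 133), (241, 11, 22, 216), (244, 13, 25, 143), (247, 12, 23, 143), (250, 12, 23, 146), (253, 13, 23, 79), (256, 13, 38, 80), (259, 17, 170, 147), (262, 17, 168, 161), (265, 17, 167, 163), (268, 17, 167, 163), (271, 17, 167, 151), (274, 16, 169, 134), (277, 24, 119, 79), (280, 16, 168, 138), (283, 17, 168, 161), (286, 17, 167, 162), (289, 17, 167, 165), (292, 6, 203, 102), (295, 0, 212, 125), (298, 1, 215, 133)]
[[-0.1032, -0.051], [-0.097, -0.051], [-0.0908, -0.0509], [-0.0846, -0.0509]]
300 [(232, 31, 101, 161), (235, 31, 99, 162), (238, 31, 101, 162), (241, 28, 59, 116), (244, 12, 26, 97), (247, 11, 29, 98), (250, 13, 30, 136), (253, 15, 6, 252), (256, 13, 25, 141), (259, 15, 122, 113), (262, 17, 177, 194), (265, 17, 186, 170), (268, 17, 174, 226), (271, 16, 186, 125), (274, 16, 177, 92), (277, 16, 163, 97), (280, 30, 54, 81), (283, 15, 17, 92), (286, 17, 19, 93), (289, 17, 19, 93), (292, 36, 14, 93), (295, 0, 219, 107), (298, 1, 212, 130)]
[[-0.1063, -0.0856], [-0.0996, -0.0854], [-0.093, -0.0853], [-0.0865, -0.0851]]
```

```bash
python3 -m pendant '[{"dx":0,"dy":-0.0005,"dz":0,"rx":0,"ry":0,"rz":0,"hand":0.01}]'>/dev/null;python3 tp.py
```

```text
tray [[-0.0524 -0.0524]] z 0.0758 F tray [0.8 0. ] -2.0 ya 7.69 clk 11.4833
```

```bash
python3 -m pendant '[{"dx":0,"dy":-0.0005,"dz":0,"rx":0,"ry":0,"rz":0,"hand":0.01}]'>/dev/null;python3 tp.py
```

```text
tray [[-0.0529 -0.0524]] z 0.0758 F tray [0.3 0.3] -0.7 ya 7.69 clk 11.5667
```

```bash
python3 -m pendant '[{"dx":0,"dy":-0.0005,"dz":0,"rx":0,"ry":0,"rz":0,"hand":0.01}]'>/dev/null;python3 tp.py
```

```text
tray [[-0.0534 -0.0524]] z 0.0758 F tray [1.  0.7] -1.8 ya 7.69 clk 11.65
```

```bash
python3 -m pendant '[{"dx":0,"dy":-0.0005,"dz":0,"rx":0,"ry":0,"rz":0,"hand":0.01}]'>/dev/null;python3 tp.py
```

```text
tray [[-0.0539 -0.0524]] z 0.0758 F tray [0.4 0.5] -1.8 ya 7.69 clk 11.7333
```

```bash
python3 -m pendant '[{"dx":0,"dy":-0.0005,"dz":0,"rx":0,"ry":0,"rz":0,"hand":0.01}]'>/dev/null;python3 tp.py
```

```text
tray [[-0.0542 -0.0525]] z 0.0758 F tray [ 1.4 -0.1] -2.4 ya 7.68 clk 11.8167
```

```bash
python3 -m pendant '[{"dx":0,"dy":-0.0005,"dz":0,"rx":0,"ry":0,"rz":0,"hand":0.01}]'>/dev/null;python3 tp.py
```

```text
tray [[-0.0544 -0.0524]] z 0.0759 F tray [1.6 0.8] -3.1 ya 7.69 clk 11.9
```

```bash
python3 -m pendant '[{"dx":0,"dy":-0.0004,"dz":0,"rx":0,"ry":0,"rz":0,"hand":0.01}]'>/dev/null;python3 tp.py
```

```text
tray [[-0.0545 -0.0525]] z 0.0759 F tray [3.  0.3] -2.1 ya 7.68 clk 11.9833
```

```bash
python3 -m pendant '[{"dx":0,"dy":-0.0004,"dz":0,"rx":0,"ry":0,"rz":0,"hand":0.01}]'>/dev/null;python3 tp.py
```

```text
tray [[-0.0546 -0.0525]] z 0.076 F tray [3.7 0.3] -2.5 ya 7.68 clk 12.0667
```

```bash
python3 -m pendant '[{"dx":0,"dy":-0.0004,"dz":0,"rx":0,"ry":0,"rz":0,"hand":0.01},{"dx":0,"dy":-0.0004,"dz":0,"rx":0,"ry":0,"rz":0,"hand":0.01}]'>/dev/null;python3 tp.py
```

```text
tray [[-0.0549 -0.0525]] z 0.0762 F tray [5.6 1.5] -3.0 ya 7.67 clk 12.2333
```

```bash
python3 -m pendant '[{"dx":0,"dy":-0.0004,"dz":0,"rx":0,"ry":0,"rz":0,"hand":0.01}]'>/dev/null;python3 tp.py
```

```text
tray [[-0.055  -0.0526]] z 0.0763 F tray [5.5 1.5] -3.0 ya 7.67 clk 12.3167
```

```bash
python3 -m pendant '[{"dx":0,"dy":-0.0004,"dz":0,"rx":0,"ry":0,"rz":0,"hand":0.01}]'>/dev/null;python3 tp.py
```

```text
tray [[-0.0551 -0.0526]] z 0.0764 F tray [6.5 0.5] -2.9 ya 7.66 clk 12.4
```

```bash
python3 -m pendant '[{"dx":0,"dy":-0.0004,"dz":0,"rx":0,"ry":0,"rz":0,"hand":0.01},{"dx":0,"dy":-0.0004,"dz":0,"rx":0,"ry":0,"rz":0,"hand":0.01}]'>/dev/null;python3 tp.py
```

```text
tray [[-0.0553 -0.0526]] z 0.0765 F tray [7.  1.2] -2.7 ya 7.66 clk 12.5667
```

```bash
python3 -m pendant '[{"dx":0,"dy":-0.0003,"dz":0,"rx":0,"ry":0,"rz":0,"hand":0.01},{"dx":0,"dy":0,"dz":0,"rx":0,"ry":0,"rz":0,"hand":0.01}]'>/dev/null;python3 tp.py
```

```text
tray [[-0.0553 -0.0526]] z 0.0767 F tray [6.8 2.5] -2.3 ya 7.65 clk 12.7333
```

```bash
python3 -m pendant '[{"dx":0,"dy":-0.0004,"dz":0,"rx":0,"ry":0,"rz":0,"hand":0.01},{"dx":0,"dy":-0.0004,"dz":0,"rx":0,"ry":0,"rz":0,"hand":0.01},{"dx":0,"dy":0,"dz":0,"rx":0,"ry":0,"rz":0,"hand":0.01}]'>/dev/null;python3 tp.py
```

```text
tray [[-0.0555 -0.0526]] z 0.0768 F tray [7.5 2.2] -2.5 ya 7.65 clk 12.9833
```

```bash
python3 -m pendant '[{"dx":0,"dy":-0.0003,"dz":0,"rx":0,"ry":0,"rz":0,"hand":0.01},{"dx":0,"dy":0,"dz":0,"rx":0,"ry":0,"rz":0,"hand":0.01},{"dx":0,"dy":0,"dz":0,"rx":0,"ry":0,"rz":0,"hand":0.01},{"dx":0,"dy":0,"dz":0,"rx":0,"ry":0,"rz":0,"hand":0.01}]'>/dev/null;python3 tp.py
```

```text
tray [[-0.0555 -0.0526]] z 0.0769 F tray [8.5 2. ] -2.5 ya 7.64 clk 13.3167
```

```bash
python3 -m pendant '[{"dx":0,"dy":-0.0004,"dz":0,"rx":0,"ry":0,"rz":0,"hand":0.01},{"dx":0,"dy":-0.0002,"dz":0,"rx":0,"ry":0,"rz":0,"hand":0.01},{"dx":0,"dy":0,"dz":0,"rx":0,"ry":0,"rz":0,"hand":0.01}]'>/dev/null;python3 tp.py;for i in 1 2 3; do python3 -m pendant '[{"dx":0,"dy":0,"dz":0,"rx":0,"ry":0,"rz":0,"hand":0.01},{"dx":0,"dy":0,"dz":0,"rx":0,"ry":0,"rz":0,"hand":0.01},{"dx":0,"dy":0,"dz":0,"rx":0,"ry":0,"rz":0,"hand":0.01}]'>/dev/null;python3 tp.py; done
python3 - <<'E'
from wr import *
s=manip.get_state(); im=snap('wrist','pics/w6.png'); h=cv2.cvtColor(im["frame"],cv2.COLOR_RGB2HSV)
m=cv2.inRange(h,np.array((10,120,60)),np.array((28,255,255)))
for r in(195,215,235,255,275,300):
    u=np.where(m[r,235:292])[0]+235; print(r,u[0] if len(u) else None,tray(wray(im,s,[(u[0],r),(u[0]+10,r)],.01)).round(4).tolist())
E
```

```text
tray [[-0.0556 -0.0527]] z 0.077 F tray [8.7 2.2] -2.9 ya 7.64 clk 13.5667
tray [[-0.0556 -0.0527]] z 0.077 F tray [8.4 1.7] -2.3 ya 7.64 clk 13.8167
tray [[-0.0556 -0.0527]] z 0.077 F tray [8.8 1.8] -2.5 ya 7.64 clk 14.0667
tray [[-0.0556 -0.0527]] z 0.077 F tray [8.1 2.2] -3.1 ya 7.64 clk 14.3167
195 257 [[-0.0939, -0.0174], [-0.088, -0.0175]]
215 258 [[-0.0939, -0.0295], [-0.0879, -0.0296]]
235 260 [[-0.0934, -0.0419], [-0.0873, -0.042]]
255 261 [[-0.0935, -0.0548], [-0.0873, -0.0548]]
275 262 [[-0.0937, -0.0682], [-0.0874, -0.0682]]
300 264 [[-0.0936, -0.086], [-0.0871, -0.0859]]
```

View pics/w6.png

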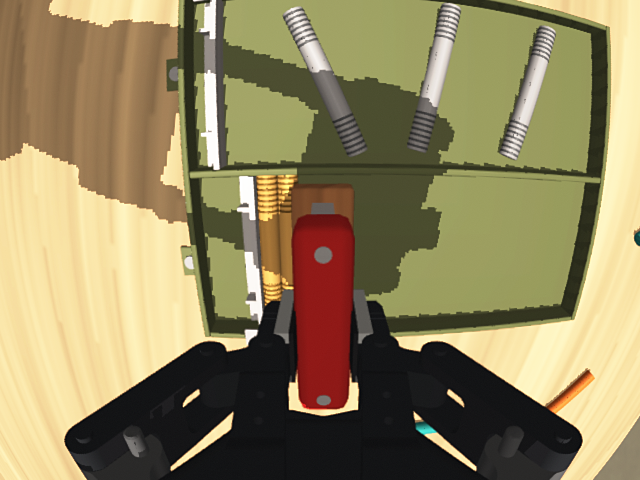

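The brass row's near edge is straight at tray x = -0.0937 ± 0.0003 along its length, tight on the stop. I'll bring the push to about 10 N for 0.5 s, then back off and lift.

```bash
python3 -m pendant '[{"dx":0,"dy":-0.0003,"dz":0,"rx":0,"ry":0,"rz":0,"hand":0.01},{"dx":0,"dy":-0.0003,"dz":0,"rx":0,"ry":0,"rz":0,"hand":0.01},{"dx":0,"dy":0,"dz":0,"rx":0,"ry":0,"rz":0,"hand":0.01},{"dx":0,"dy":0,"dz":0,"rx":0,"ry":0,"rz":0,"hand":0.01},{"dx":0,"dy":0,"dz":0,"rx":0,"ry":0,"rz":0,"hand":0.01},{"dx":0,"dy":0,"dz":0,"rx":0,"ry":0,"rz":0,"hand":0.01},{"dx":0,"dy":0,"dz":0,"rx":0,"ry":0,"rz":0,"hand":0.01},{"dx":0,"dy":0,"dz":0,"rx":0,"ry":0,"rz":0,"hand":0.01}]'>/dev/null;python3 tp.py
python3 -m pendant '[{"dx":0,"dy":0.001,"dz":0,"rx":0,"ry":0,"rz":0,"hand":0.01},{"dx":0,"dy":0.002,"dz":0,"rx":0,"ry":0,"rz":0,"hand":0.01},{"dx":0,"dy":0.003,"dz":0,"rx":0,"ry":0,"rz":0,"hand":0.01},{"dx":0,"dy":0.003,"dz":0,"rx":0,"ry":0,"rz":0,"hand":0.01},{"dx":0,"dy":0.003,"dz":-0.005,"rx":0,"ry":0,"rz":0,"hand":0.01},{"dx":0,"dy":0,"dz":-0.015,"rx":0,"ry":0,"rz":0,"hand":0.01},{"dx":0,"dy":0,"dz":-0.02,"rx":0,"ry":0,"rz":0,"hand":0.01},{"dx":0,"dy":0,"dz":-0.005,"rx":0,"ry":0,"rz":0,"hand":0.01},{"dx":0,"dy":0,"dz":0,"rx":0,"ry":0,"rz":0,"hand":0.01},{"dx":0,"dy":0,"dz":0,"rx":0,"ry":0,"rz":0,"hand":0.01}]'>/dev/null;python3 tp.py
python3 - <<'E'
from wr import *
x=T+TM.T@np.array([.111,.052]); print(x.round(4))
E
```

```text
tray [[-0.0557 -0.0527]] z 0.0772 F tray [10.2  2.4] -3.5 ya 7.63 clk 15.0333
tray [[-0.0495 -0.0523]] z 0.1204 F tray [ 0.3 -0.3] -2.2 ya 7.69 clk 15.8667
[0.6664 0.1131]
```

```bash
python3 -m pendant '[{"dx":0.013,"dy":0.02,"dz":0,"rx":0,"ry":0,"rz":0,"hand":0.01},{"dx":0.013,"dy":0.02,"dz":0,"rx":0,"ry":0,"rz":0,"hand":0.01},{"dx":0.013,"dy":0.02,"dz":0,"rx":0,"ry":0,"rz":0,"hand":0.01},{"dx":0.013,"dy":0.02,"dz":0,"rx":0,"ry":0,"rz":0,"hand":0.01},{"dx":0.013,"dy":0.02,"dz":0,"rx":0,"ry":0,"rz":0,"hand":0.01},{"dx":0.013,"dy":0.02,"dz":0,"rx":0,"ry":0,"rz":0,"hand":0.01},{"dx":0.013,"dy":0.02,"dz":0,"rx":0,"ry":0,"rz":0,"hand":0.01},{"dx":0.013,"dy":0.02,"dz":0,"rx":0,"ry":0,"rz":0,"hand":0.01},{"dx":0,"dy":0,"dz":0,"rx":0,"ry":0,"rz":0,"hand":0.01},{"dx":0,"dy":0,"dz":0,"rx":0,"ry":0,"rz":0,"hand":0.01}]'; python3 tp.py
python3 - <<'E'
from wr import *
s=manip.get_state(); im=snap('wrist','pics/w7.png'); h=cv2.cvtColor(im["frame"],cv2.COLOR_RGB2HSV)
m=cv2.inRange(h,np.array((10,120,60)),np.array((28,255,255)))
k=np.zeros_like(m); P=np.array([[u,v] for v in range(0,480) for u in range(0,640) if m[v,u]]); t=tray(wray(im,s,P,.010)); ok=(t[:,0]>-.1)&(t[:,0]<-.045)&(t[:,1]<0)&(t[:,1]>-.105)
print('brass ext',t[ok].min(0).round(4),t[ok].max(0).round(4),ok.sum())
E
```

```text
clock: 16.7
position: [0.6661, 0.1133, 0.1185]
ee_rot: [-0.001, 0.658, 0.753, -0.002]
contact_force: [0.2, -0.1, -1.1]
width: 0.0207
gripper_force: 89.1
tray [[0.1107 0.0522]] z 0.1185 F tray [ 0.2 -0.1] -1.1 ya 7.77 clk 16.7
brass ext [-0.0967 -0.1027] [-0.0567 -0.0099] 2676
```

```bash
python3 -m pendant '[{"dx":0,"dy":0,"dz":0.01,"rx":0,"ry":0,"rz":0,"hand":0.01},{"dx":0,"dy":0,"dz":0.012,"rx":0,"ry":0,"rz":0,"hand":0.01},{"dx":0,"dy":0,"dz":0.012,"rx":0,"ry":0,"rz":0,"hand":0.01},{"dx":0,"dy":0,"dz":0.007,"rx":0,"ry":0,"rz":0,"hand":0.01},{"dx":0,"dy":0,"dz":0.003,"rx":0,"ry":0,"rz":0,"hand":0.01},{"dx":0,"dy":0,"dz":0,"rx":0,"ry":0,"rz":0,"hand":0.01},{"dx":0,"dy":0,"dz":0,"rx":0,"ry":0,"rz":0,"hand":0.01}]' >/dev/null; python3 tp.py
```

```text
tray [[0.1113 0.0514]] z 0.0766 F tray [-1.   0.7] -2.3 ya 7.68 clk 17.3333
```

```bash
python3 -m pendant '[{"dx":0,"dy":-0.003,"dz":0.0005,"rx":0,"ry":0,"rz":0,"hand":0.01},{"dx":0,"dy":-0.004,"dz":0.0003,"rx":0,"ry":0,"rz":0,"hand":0.01},{"dx":0,"dy":-0.004,"dz":0,"rx":0,"ry":0,"rz":0,"hand":0.01},{"dx":0,"dy":-0.004,"dz":0,"rx":0,"ry":0,"rz":0,"hand":0.01},{"dx":0,"dy":-0.004,"dz":0,"rx":0,"ry":0,"rz":0,"hand":0.01},{"dx":0,"dy":-0.004,"dz":0,"rx":0,"ry":0,"rz":0,"hand":0.01},{"dx":0,"dy":-0.004,"dz":0,"rx":0,"ry":0,"rz":0,"hand":0.01},{"dx":0,"dy":-0.004,"dz":0,"rx":0,"ry":0,"rz":0,"hand":0.01},{"dx":0,"dy":-0.004,"dz":0,"rx":0,"ry":0,"rz":0,"hand":0.01},{"dx":0,"dy":-0.004,"dz":0,"rx":0,"ry":0,"rz":0,"hand":0.01},{"dx":0,"dy":-0.004,"dz":0,"rx":0,"ry":0,"rz":0,"hand":0.01},{"dx":0,"dy":-0.004,"dz":0,"rx":0,"ry":0,"rz":0,"hand":0.01}]'>/dev/null; python3 tp.py; python3 -m pendant '[{"dx":0,"dy":-0.004,"dz":0,"rx":0,"ry":0,"rz":0,"hand":0.01},{"dx":0,"dy":-0.004,"dz":0,"rx":0,"ry":0,"rz":0,"hand":0.01},{"dx":0,"dy":-0.004,"dz":0,"rx":0,"ry":0,"rz":0,"hand":0.01},{"dx":0,"dy":-0.004,"dz":0,"rx":0,"ry":0,"rz":0,"hand":0.01},{"dx":0,"dy":-0.004,"dz":0,"rx":0,"ry":0,"rz":0,"hand":0.01},{"dx":0,"dy":-0.004,"dz":0,"rx":0,"ry":0,"rz":0,"hand":0.01},{"dx":0,"dy":-0.004,"dz":0,"rx":0,"ry":0,"rz":0,"hand":0.01},{"dx":0,"dy":-0.004,"dz":0,"rx":0,"ry":0,"rz":0,"hand":0.01},{"dx":0,"dy":-0.004,"dz":0,"rx":0,"ry":0,"rz":0,"hand":0.01},{"dx":0,"dy":-0.004,"dz":0,"rx":0,"ry":0,"rz":0,"hand":0.01},{"dx":0,"dy":-0.004,"dz":0,"rx":0,"ry":0,"rz":0,"hand":0.01},{"dx":0,"dy":-0.004,"dz":0,"rx":0,"ry":0,"rz":0,"hand":0.01}]'>/dev/null
python3 tp.py
```

```text
tray [[0.064  0.0515]] z 0.076 F tray [ 0.3 -0.2] -1.9 ya 7.69 clk 18.3333
tray [[0.0161 0.0516]] z 0.0761 F tray [ 0.8 -0.4] -1.9 ya 7.69 clk 19.3333
```

```bash
python3 -m pendant '[{"dx":0,"dy":-0.004,"dz":0,"rx":0,"ry":0,"rz":0,"hand":0.01},{"dx":0,"dy":-0.004,"dz":0,"rx":0,"ry":0,"rz":0,"hand":0.01},{"dx":0,"dy":-0.004,"dz":0,"rx":0,"ry":0,"rz":0,"hand":0.01},{"dx":0,"dy":-0.004,"dz":0,"rx":0,"ry":0,"rz":0,"hand":0.01},{"dx":0,"dy":-0.004,"dz":0,"rx":0,"ry":0,"rz":0,"hand":0.01},{"dx":0,"dy":-0.004,"dz":0,"rx":0,"ry":0,"rz":0,"hand":0.01},{"dx":0,"dy":-0.004,"dz":0,"rx":0,"ry":0,"rz":0,"hand":0.01},{"dx":0,"dy":-0.004,"dz":0,"rx":0,"ry":0,"rz":0,"hand":0.01},{"dx":0,"dy":-0.004,"dz":0,"rx":0,"ry":0,"rz":0,"hand":0.01},{"dx":0,"dy":-0.004,"dz":0,"rx":0,"ry":0,"rz":0,"hand":0.01},{"dx":0,"dy":-0.004,"dz":0,"rx":0,"ry":0,"rz":0,"hand":0.01},{"dx":0,"dy":-0.004,"dz":0,"rx":0,"ry":0,"rz":0,"hand":0.01}]'>/dev/null
python3 tp.py; python3 -c "
from h import *
snap('wrist','pics/w8.png')"
```

```text
tray [[-0.0319  0.0515]] z 0.076 F tray [0.5 0.5] -1.8 ya 7.69 clk 20.3333
```

View pics/w8.png

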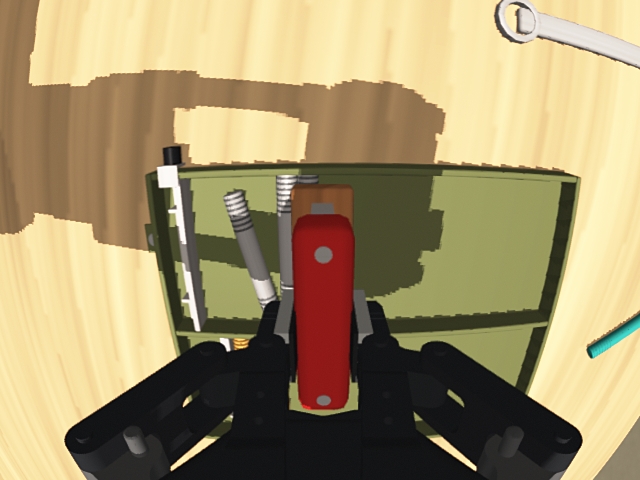

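The wrist view shows two steel studs flat on the rake at x≈288 and 305 px. The nearest one is still tilted, from (235,195) to (268,300), and is being turned as it is pushed. The stop runs at about (185,250). I'll continue more slowly.

```bash
python3 -m pendant '[{"dx":0,"dy":-0.0025,"dz":0,"rx":0,"ry":0,"rz":0,"hand":0.01},{"dx":0,"dy":-0.0025,"dz":0,"rx":0,"ry":0,"rz":0,"hand":0.01},{"dx":0,"dy":-0.0025,"dz":0,"rx":0,"ry":0,"rz":0,"hand":0.01},{"dx":0,"dy":-0.0025,"dz":0,"rx":0,"ry":0,"rz":0,"hand":0.01},{"dx":0,"dy":-0.002,"dz":0,"rx":0,"ry":0,"rz":0,"hand":0.01},{"dx":0,"dy":-0.002,"dz":0,"rx":0,"ry":0,"rz":0,"hand":0.01},{"dx":0,"dy":-0.002,"dz":0,"rx":0,"ry":0,"rz":0,"hand":0.01}]'>/dev/null; python3 tp.py; python3 -m pendant '[{"dx":0,"dy":-0.0015,"dz":0,"rx":0,"ry":0,"rz":0,"hand":0.01},{"dx":0,"dy":-0.0015,"dz":0,"rx":0,"ry":0,"rz":0,"hand":0.01},{"dx":0,"dy":-0.0015,"dz":0,"rx":0,"ry":0,"rz":0,"hand":0.01},{"dx":0,"dy":-0.0015,"dz":0,"rx":0,"ry":0,"rz":0,"hand":0.01}]'>/dev/null; python3 tp.py
python3 - <<'E'
from wr import *
s=manip.get_state(); im=snap('wrist','pics/w9.png'); h=cv2.cvtColor(im["frame"],cv2.COLOR_RGB2HSV)
for r in(190,240,290):
    us=list(range(190,296,3)); x=tray(wray(im,s,[(u,r) for u in us],.01))
    print(r,[(round(1000*a[0]),int(h[r,u,1]),int(h[r,u,2])) for u,a in zip(us,x)])
E
```

```text
tray [[-0.0478  0.0516]] z 0.076 F tray [1.  0.2] -1.9 ya 7.69 clk 20.9667
tray [[-0.0537  0.0515]] z 0.076 F tray [1.  0.4] -2.6 ya 7.69 clk 21.3
190 [(-134, 99, 44), (-132, 95, 43), (-130, 101, 58), (-128, 101, 98), (-126, 89, 186), (-124, 91, 183), (-122, 2, 255), (-120, 3, 254), (-118, 3, 255), (-117, 31, 106), (-115, 25, 83), (-113, 20, 78), (-111, 103, 74), (-109, 89, 187), (-107, 88, 183), (-106, 88, 183), (-104, 91, 183), (-102, 93, 187), (-100, 74, 90), (-98, 23, 78), (-97, 13, 77), (-95, 16, 78), (-93, 14, 88), (-91, 18, 112), (-90, 105, 97), (-88, 92, 183), (-86, 91, 182), (-84, 91, 182), (-82, 94, 184), (-81, 15, 104), (-79, 12, 107), (-77, 12, 132), (-76, 17, 176), (-74, 11, 140), (-72, 168, 111), (-70, 162, 112)]
240 [(-137, 89, 184), (-135, 94, 38), (-133, 102, 45), (-131, 95, 43), (-129, 104, 76), (-127, 101, 76), (-125, 104, 76), (-123, 39, 118), (-121, 27, 143), (-119, 4, 255), (-117, 11, 254), (-115, 26, 78), (-113, 25, 81), (-111, 101, 76), (-110, 103, 77), (-108, 107, 76), (-106, 104, 76), (-104, 101, 76), (-102, 105, 75), (-100, 109, 75), (-98, 17, 105), (-96, 21, 121), (-95, 19, 123), (-93, 23, 121), (-91, 22, 116), (-89, 20, 104), (-87, 22, 82), (-85, 104, 76), (-84, 103, 77), (-82, 90, 74), (-80, 19, 108), (-78, 21, 120), (-76, 23, 123), (-75, 17, 122), (-73, 194, 100), (-71, 213, 126)]
290 [(-142, 81, 250), (-140, 112, 212), (-138, 87, 190), (-135, 100, 46), (-133, 91, 45), (-131, 93, 44), (-129, 103, 67), (-127, 99, 147), (-125, 95, 175), (-123, 32, 229), (-121, 5, 253), (-119, 6, 251), (-117, 23, 231), (-115, 25, 81), (-113, 19, 79), (-111, 103, 121), (-109, 94, 177), (-107, 94, 176), (-105, 94, 177), (-103, 94, 176), (-101, 93, 176), (-99, 94, 177), (-97, 96, 176), (-95, 31, 171), (-93, 19, 228), (-91, 10, 241), (-89, 11, 237), (-87, 19, 210), (-85, 20, 175), (-83, 17, 90), (-81, 71, 125), (-80, 11, 91), (-78, 19, 94), (-76, 13, 97), (-74, 8, 95), (-72, 221, 113)]
```

```bash
python3 -m pendant '[{"dx":0,"dy":-0.0015,"dz":0,"rx":0,"ry":0,"rz":0,"hand":0.01},{"dx":0,"dy":-0.0015,"dz":0,"rx":0,"ry":0,"rz":0,"hand":0.01},{"dx":0,"dy":-0.0015,"dz":0,"rx":0,"ry":0,"rz":0,"hand":0.01},{"dx":0,"dy":-0.0015,"dz":0,"rx":0,"ry":0,"rz":0,"hand":0.01},{"dx":0,"dy":-0.0015,"dz":0,"rx":0,"ry":0,"rz":0,"hand":0.01},{"dx":0,"dy":-0.0015,"dz":0,"rx":0,"ry":0,"rz":0,"hand":0.01},{"dx":0,"dy":-0.001,"dz":0,"rx":0,"ry":0,"rz":0,"hand":0.01}]'>/dev/null; python3 tp.py; python3 -m pendant '[{"dx":0,"dy":-0.001,"dz":0,"rx":0,"ry":0,"rz":0,"hand":0.01},{"dx":0,"dy":-0.001,"dz":0,"rx":0,"ry":0,"rz":0,"hand":0.01},{"dx":0,"dy":-0.001,"dz":0,"rx":0,"ry":0,"rz":0,"hand":0.01}]'>/dev/null; python3 tp.py
```

```text
tray [[-0.0639  0.0515]] z 0.076 F tray [ 0.7 -0.3] -0.8 ya 7.69 clk 21.9333
tray [[-0.0667  0.0516]] z 0.076 F tray [0.5 0.1] -1.6 ya 7.69 clk 22.1833
```

```bash
python3 -m pendant '[{"dx":0,"dy":-0.0008,"dz":0,"rx":0,"ry":0,"rz":0,"hand":0.01},{"dx":0,"dy":-0.0008,"dz":0,"rx":0,"ry":0,"rz":0,"hand":0.01}]'>/dev/null; python3 tp.py
```

```text
tray [[-0.0683  0.0515]] z 0.076 F tray [ 0.6 -0.6] -1.5 ya 7.69 clk 22.35
```

```bash
python3 -m pendant '[{"dx":0,"dy":-0.0008,"dz":0,"rx":0,"ry":0,"rz":0,"hand":0.01},{"dx":0,"dy":-0.0008,"dz":0,"rx":0,"ry":0,"rz":0,"hand":0.01}]'>/dev/null; python3 tp.py
```

```text
tray [[-0.0699  0.0516]] z 0.076 F tray [ 0.9 -0. ] -1.6 ya 7.69 clk 22.5167
```

```bash
python3 -m pendant '[{"dx":0,"dy":-0.0007,"dz":0,"rx":0,"ry":0,"rz":0,"hand":0.01},{"dx":0,"dy":-0.0007,"dz":0,"rx":0,"ry":0,"rz":0,"hand":0.01}]'>/dev/null; python3 tp.py
```

```text
tray [[-0.0713  0.0516]] z 0.076 F tray [ 0.9 -0.8] -2.4 ya 7.69 clk 22.6833
```

```bash
python3 -m pendant '[{"dx":0,"dy":-0.0007,"dz":0,"rx":0,"ry":0,"rz":0,"hand":0.01},{"dx":0,"dy":-0.0007,"dz":0,"rx":0,"ry":0,"rz":0,"hand":0.01}]'>/dev/null; python3 tp.py
```

```text
tray [[-0.0727  0.0516]] z 0.076 F tray [0.8 0.2] -1.5 ya 7.69 clk 22.85
```

```bash
python3 -m pendant '[{"dx":0,"dy":-0.0006,"dz":0,"rx":0,"ry":0,"rz":0,"hand":0.01},{"dx":0,"dy":-0.0006,"dz":0,"rx":0,"ry":0,"rz":0,"hand":0.01}]'>/dev/null; python3 tp.py
```

```text
tray [[-0.0738  0.0516]] z 0.076 F tray [1.8 0. ] -2.0 ya 7.69 clk 23.0167
```

```bash
python3 -m pendant '[{"dx":0,"dy":-0.0006,"dz":0,"rx":0,"ry":0,"rz":0,"hand":0.01},{"dx":0,"dy":-0.0006,"dz":0,"rx":0,"ry":0,"rz":0,"hand":0.01}]'>/dev/null; python3 tp.py
```

```text
tray [[-0.0741  0.0516]] z 0.0762 F tray [3.3 0.2] -3.0 ya 7.69 clk 23.1833
```

```bash
python3 -m pendant '[{"dx":0,"dy":-0.0006,"dz":0,"rx":0,"ry":0,"rz":0,"hand":0.01},{"dx":0,"dy":-0.0006,"dz":0,"rx":0,"ry":0,"rz":0,"hand":0.01}]'>/dev/null; python3 tp.py
```

```text
tray [[-0.0744  0.0515]] z 0.0764 F tray [ 5.3 -0.2] -3.9 ya 7.69 clk 23.35
```

```bash
python3 -m pendant '[{"dx":0,"dy":-0.0005,"dz":0,"rx":0,"ry":0,"rz":0,"hand":0.01},{"dx":0,"dy":-0.0005,"dz":0,"rx":0,"ry":0,"rz":0,"hand":0.01}]'>/dev/null; python3 tp.py
```

```text
tray [[-0.0747  0.0515]] z 0.0767 F tray [ 6.8 -0.4] -3.8 ya 7.68 clk 23.5167
```

```bash
python3 -m pendant '[{"dx":0,"dy":-0.0005,"dz":0,"rx":0,"ry":0,"rz":0,"hand":0.01},{"dx":0,"dy":-0.0005,"dz":0,"rx":0,"ry":0,"rz":0,"hand":0.01},{"dx":0,"dy":0,"dz":0,"rx":0,"ry":0,"rz":0,"hand":0.01}]'>/dev/null; python3 tp.py
```

```text
tray [[-0.0748  0.0515]] z 0.077 F tray [7.2 0.3] -2.5 ya 7.68 clk 23.7667
```

```bash
python3 -m pendant '[{"dx":0,"dy":-0.0004,"dz":0,"rx":0,"ry":0,"rz":0,"hand":0.01},{"dx":0,"dy":-0.0004,"dz":0,"rx":0,"ry":0,"rz":0,"hand":0.01},{"dx":0,"dy":0,"dz":0,"rx":0,"ry":0,"rz":0,"hand":0.01}]'>/dev/null; python3 tp.py
```

```text
tray [[-0.0749  0.0515]] z 0.0771 F tray [7.1 0.6] -2.9 ya 7.67 clk 24.0167
```

```bash
python3 -m pendant '[{"dx":0,"dy":-0.0004,"dz":0,"rx":0,"ry":0,"rz":0,"hand":0.01},{"dx":0,"dy":-0.0004,"dz":0,"rx":0,"ry":0,"rz":0,"hand":0.01},{"dx":0,"dy":0,"dz":0,"rx":0,"ry":0,"rz":0,"hand":0.01}]'>/dev/null; python3 tp.py;  python3 -m pendant '[{"dx":0,"dy":-0.0003,"dz":0,"rx":0,"ry":0,"rz":0,"hand":0.01},{"dx":0,"dy":0,"dz":0,"rx":0,"ry":0,"rz":0,"hand":0.01},{"dx":0,"dy":0,"dz":0,"rx":0,"ry":0,"rz":0,"hand":0.01}]'>/dev/null; python3 tp.py
python3 - <<'E'
from wr import *
s=manip.get_state(); im=snap('wrist','pics/w10.png'); h=cv2.cvtColor(im["frame"],cv2.COLOR_RGB2HSV)
for r in(190,240,290):
    us=list(range(235,296,3)); x=tray(wray(im,s,[(u,r) for u in us],.01))
    print(r,[(round(1000*a[0]),int(h[r,u,1]),int(h[r,u,2])) for u,a in zip(us,x)])
E
```

```text
tray [[-0.0751  0.0515]] z 0.0773 F tray [8.4 0.5] -3.2 ya 7.67 clk 24.2667
tray [[-0.0752  0.0515]] z 0.0774 F tray [8.6 0.5] -3.0 ya 7.67 clk 24.5167
190 [(-126, 84, 192), (-125, 89, 187), (-123, 0, 255), (-121, 2, 254), (-119, 2, 254), (-117, 2, 254), (-116, 0, 255), (-114, 28, 74), (-112, 16, 81), (-110, 14, 74), (-109, 14, 75), (-107, 16, 78), (-105, 21, 86), (-103, 21, 99), (-102, 16, 78), (-100, 16, 125), (-98, 18, 142), (-96, 17, 181), (-95, 14, 75), (-93, 160, 99), (-91, 164, 109)]
240 [(-129, 100, 74), (-127, 101, 73), (-125, 105, 73), (-123, 24, 139), (-121, 25, 143), (-119, 27, 142), (-117, 27, 142), (-116, 26, 129), (-114, 20, 78), (-112, 24, 107), (-110, 22, 115), (-108, 24, 116), (-106, 22, 116), (-105, 23, 109), (-103, 22, 94), (-101, 19, 92), (-99, 23, 110), (-97, 21, 120), (-95, 15, 121), (-94, 195, 97), (-92, 215, 122)]
290 [(-132, 85, 42), (-130, 99, 54), (-128, 100, 79), (-126, 89, 181), (-124, 78, 173), (-122, 7, 252), (-120, 7, 251), (-118, 7, 250), (-116, 3, 255), (-114, 26, 68), (-112, 19, 198), (-110, 17, 229), (-108, 13, 232), (-106, 20, 221), (-104, 20, 195), (-102, 19, 131), (-100, 19, 120), (-99, 18, 86), (-97, 15, 87), (-95, 42, 85), (-93, 220, 110)]
```

```bash
python3 -m pendant '[{"dx":0,"dy":-0.0003,"dz":0,"rx":0,"ry":0,"rz":0,"hand":0.01},{"dx":0,"dy":-0.0003,"dz":0,"rx":0,"ry":0,"rz":0,"hand":0.01},{"dx":0,"dy":0,"dz":0,"rx":0,"ry":0,"rz":0,"hand":0.01},{"dx":0,"dy":0,"dz":0,"rx":0,"ry":0,"rz":0,"hand":0.01},{"dx":0,"dy":0,"dz":0,"rx":0,"ry":0,"rz":0,"hand":0.01},{"dx":0,"dy":0,"dz":0,"rx":0,"ry":0,"rz":0,"hand":0.01},{"dx":0,"dy":0,"dz":0,"rx":0,"ry":0,"rz":0,"hand":0.01},{"dx":0,"dy":0,"dz":0,"rx":0,"ry":0,"rz":0,"hand":0.01},{"dx":0,"dy":0,"dz":0,"rx":0,"ry":0,"rz":0,"hand":0.01}]'>/dev/null;python3 tp.py
python3 -m pendant '[{"dx":0,"dy":0.001,"dz":0,"rx":0,"ry":0,"rz":0,"hand":0.01},{"dx":0,"dy":0.002,"dz":0,"rx":0,"ry":0,"rz":0,"hand":0.01},{"dx":0,"dy":0.003,"dz":0,"rx":0,"ry":0,"rz":0,"hand":0.01},{"dx":0,"dy":0.003,"dz":0,"rx":0,"ry":0,"rz":0,"hand":0.01},{"dx":0,"dy":0.003,"dz":-0.005,"rx":0,"ry":0,"rz":0,"hand":0.01},{"dx":0,"dy":0,"dz":-0.015,"rx":0,"ry":0,"rz":0,"hand":0.01},{"dx":0,"dy":0,"dz":-0.02,"rx":0,"ry":0,"rz":0,"hand":0.01},{"dx":0,"dy":0,"dz":-0.02,"rx":0,"ry":0,"rz":0,"hand":0.01},{"dx":0,"dy":0,"dz":-0.02,"rx":0,"ry":0,"rz":0,"hand":0.01},{"dx":0,"dy":0,"dz":-0.015,"rx":0,"ry":0,"rz":0,"hand":0.01},{"dx":0,"dy":0,"dz":0,"rx":0,"ry":0,"rz":0,"hand":0.01},{"dx":0,"dy":0,"dz":0,"rx":0,"ry":0,"rz":0,"hand":0.01}]'>/dev/null;python3 tp.py; python3 go.py 0.5124 -0.3299 0.16 -6.39
python3 - <<'E'
from wr import *
im=snap('top','pics/t3.png')
h=cv2.cvtColor(im["frame"],cv2.COLOR_RGB2HSV); 
m=cv2.inRange(h,np.array((10,130,90)),np.array((25,255,255)))
P=np.argwhere(m)[:,::-1]; t=tray(ray(im,P,.01)); ok=(abs(t[:,0])<.12)&(t[:,1]<0)&(t[:,1]>-.104); print('brass',ok.sum(),t[ok].min(0).round(4),t[ok].max(0).round(4))
E
```

```text
tray [[-0.0753  0.0515]] z 0.0775 F tray [9.8 0.4] -3.3 ya 7.67 clk 25.3167
tray [[-0.0696  0.0517]] z 0.1711 F tray [ 0.2 -0.3] -2.0 ya 7.69 clk 26.3167
pos [0.4875 0.0886 0.1711] ya 7.69 zaxis [-0.001 -0.    -1.   ] F [ 0.2 -0.2 -2. ] clk 26.32 w 0.0204 gf 89.4
tool shift [-0.418  -0.0313  0.0111] rz 14.08
brass 760 [-0.0904 -0.1027] [-0.0574 -0.0048]
```

```bash
python3 -m pendant '[{"dx":-0.02,"dy":-0.0026,"dz":0,"rx":0,"ry":0,"rz":0,"hand":0.01},{"dx":-0.0345,"dy":-0.0026,"dz":0,"rx":0,"ry":0,"rz":0,"hand":0.01},{"dx":-0.0345,"dy":-0.0026,"dz":0,"rx":0,"ry":0,"rz":0,"hand":0.01},{"dx":-0.0345,"dy":-0.0026,"dz":0,"rx":0,"ry":0,"rz":0,"hand":0.01},{"dx":-0.0345,"dy":-0.0026,"dz":0,"rx":0,"ry":0,"rz":0,"hand":0.01},{"dx":-0.0345,"dy":-0.0026,"dz":0,"rx":0,"ry":0,"rz":0,"hand":0.01},{"dx":-0.0345,"dy":-0.0026,"dz":0,"rx":0,"ry":0,"rz":0,"hand":0.01},{"dx":-0.0345,"dy":-0.0026,"dz":0,"rx":0,"ry":0,"rz":0,"hand":0.01},{"dx":-0.0345,"dy":-0.0026,"dz":0,"rx":0,"ry":0,"rz":0,"hand":0.01},{"dx":-0.0345,"dy":-0.0026,"dz":0,"rx":0,"ry":0,"rz":0,"hand":0.01},{"dx":-0.0345,"dy":-0.0026,"dz":0,"rx":0,"ry":0,"rz":0,"hand":0.01},{"dx":-0.0345,"dy":-0.0026,"dz":0,"rx":0,"ry":0,"rz":0,"hand":0.01}]' >/dev/null;  python3 -m pendant '[{"dx":-0.018,"dy":0,"dz":0,"rx":0,"ry":0,"rz":0,"hand":0.01},{"dx":0,"dy":0,"dz":0,"rx":0,"ry":0,"rz":4.7,"hand":0.01},{"dx":0,"dy":0,"dz":0,"rx":0,"ry":0,"rz":4.7,"hand":0.01},{"dx":0,"dy":0,"dz":0,"rx":0,"ry":0,"rz":4.7,"hand":0.01},{"dx":0,"dy":0,"dz":0,"rx":0,"ry":0,"rz":0,"hand":0.01},{"dx":0,"dy":0,"dz":0,"rx":0,"ry":0,"rz":0,"hand":0.01}]'>/dev/null; python3 go.py 0.5124 -0.3299 0.0761 -6.39
```

```text
pos [ 0.5123 -0.3286  0.1692] ya -6.3 zaxis [-0.003  0.002 -1.   ] F [-0.1  1.2 -2.4] clk 27.87 w 0.0208 gf 89.3
tool shift [-0.0014  0.0005  0.0931] rz 0.09
```

```bash
python3 -m pendant '[{"dx":-0.0005,"dy":0.0002,"dz":0.03,"rx":0,"ry":0,"rz":0,"hand":0.01},{"dx":0,"dy":0,"dz":0,"rx":0,"ry":0,"rz":0,"hand":0.01},{"dx":0,"dy":0,"dz":0,"rx":0,"ry":0,"rz":0,"hand":0.01},{"dx":0,"dy":0,"dz":0,"rx":0,"ry":0,"rz":0,"hand":0.01}]'>/dev/null; python3 go.py 0.5124 -0.3299 0.0761 -6.39
python3 - <<'E'
from h import *
snap('wrist','pics/w11.png'); snap('scene','pics/s11.png')
for f in('w2','w4','w11'):
    im=pickle.load(open(f'pics/{f}.png.pkl','rb')); h=cv2.cvtColor(im["frame"],cv2.COLOR_RGB2HSV).copy(); h[...,0]=(h[...,0].astype(int)+20)%180
    m=cv2.inRange(h,np.array((14,180,50)),np.array((24,255,255))); n,l,st,c=cv2.connectedComponentsWithStats(m); i=1+np.argmax(st[1:,4]); print(f,st[i],cv2.minAreaRect(np.argwhere(l==i)[:,::-1].astype(np.float32)))
b=cv2.imread('pics/s11.png'); cv2.imwrite('pics/c11.png',cv2.resize(b[130:280,80:280],(800,600),interpolation=2))
E
```

```text
pos [ 0.5134 -0.3296  0.1411] ya -6.36 zaxis [-0.001  0.    -1.   ] F [ 0.2  1.  -2.3] clk 28.2 w 0.0207 gf 89.1
tool shift [-0.0004 -0.0009  0.065 ] rz 0.03
w2 [  292   214    63   195 10288] ((323.0, 311.0), (194.0, 62.0), 90.0)
w4 [  292   214    63   195 10294] ((323.0, 311.0), (194.0, 62.0), 90.0)
w11 [  292   214    63   196 10220] ((325.2281799316406, 311.41607666015625), (194.20040893554688, 62.03218078613281), 88.23760986328125)
```

View pics/c11.png

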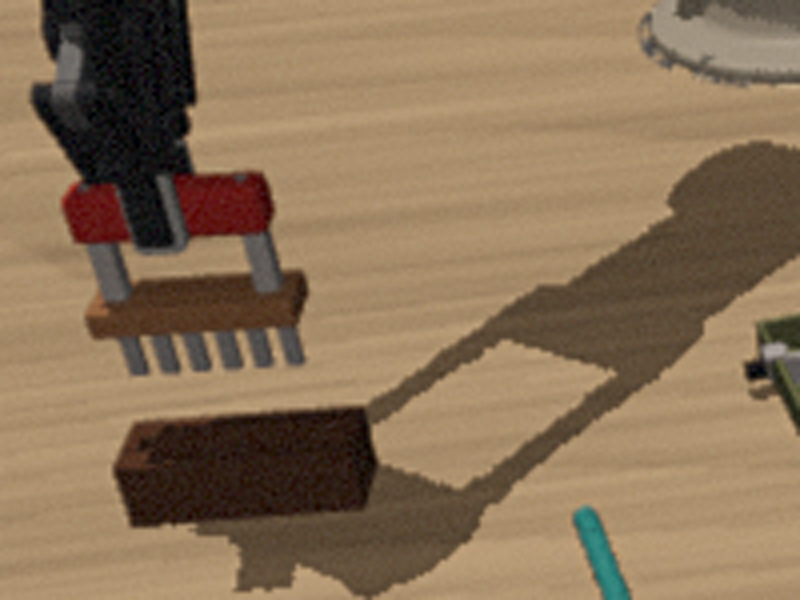

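The scene crop shows the rake upright in the grip over the stand, its tine row parallel to the stand, tips at about (210,365) and the stand top at (245,425). The grip hasn't shifted, so I'll lower it.

```bash
python3 -m pendant '[{"dx":-0.0004,"dy":-0.0009,"dz":0.015,"rx":0,"ry":0,"rz":0,"hand":0.01},{"dx":0,"dy":0,"dz":0.012,"rx":0,"ry":0,"rz":0,"hand":0.01},{"dx":0,"dy":0,"dz":0,"rx":0,"ry":0,"rz":0,"hand":0.01},{"dx":0,"dy":0,"dz":0,"rx":0,"ry":0,"rz":0,"hand":0.01},{"dx":0,"dy":0,"dz":0.005,"rx":0,"ry":0,"rz":0,"hand":0.01},{"dx":0,"dy":0,"dz":0.005,"rx":0,"ry":0,"rz":0,"hand":0.01},{"dx":0,"dy":0,"dz":0.005,"rx":0,"ry":0,"rz":0,"hand":0.01}]'>/dev/null; python3 go.py 0.5124 -0.3299 0.0761 -6.39
```

```text
pos [ 0.5129 -0.3304  0.0994] ya -6.4 zaxis [ 0.001 -0.001 -1.   ] F [ 0.6  0.3 -2.3] clk 28.88 w 0.0204 gf 89.3
tool shift [ 0.0005 -0.0006  0.0233] rz -0.01
```

```bash
python3 -m pendant '[{"dx":0.0003,"dy":-0.0005,"dz":0.005,"rx":0,"ry":0,"rz":0,"hand":0.01},{"dx":0,"dy":0,"dz":0.005,"rx":0,"ry":0,"rz":0,"hand":0.01},{"dx":0,"dy":0,"dz":0.005,"rx":0,"ry":0,"rz":0,"hand":0.01},{"dx":0,"dy":0,"dz":0.003,"rx":0,"ry":0,"rz":0,"hand":0.01},{"dx":0,"dy":0,"dz":0.002,"rx":0,"ry":0,"rz":0,"hand":0.01},{"dx":0,"dy":0,"dz":0,"rx":0,"ry":0,"rz":0,"hand":0.01}]'>/dev/null; python3 go.py 0.5124 -0.3299 0.0761 -6.39
```

```text
pos [ 0.5118 -0.3296  0.0784] ya -6.41 zaxis [-0.001  0.001 -1.   ] F [ 0.6  0.4 -2.9] clk 29.38 w 0.0203 gf 89.3
tool shift [-0.0002  0.0007  0.0023] rz -0.02
```

```bash
python3 -m pendant '[{"dx":0,"dy":0,"dz":0.001,"rx":0,"ry":0,"rz":0,"hand":0.01},{"dx":0,"dy":0,"dz":0.001,"rx":0,"ry":0,"rz":0,"hand":0.01},{"dx":0,"dy":0,"dz":0,"rx":0,"ry":0,"rz":0,"hand":0.01}]'>/dev/null; python3 go.py 0.5124 -0.3299 0.0761 -6.39
```

```text
pos [ 0.5121 -0.3298  0.0771] ya -6.41 zaxis [ 0. -0. -1.] F [ 0.3  0.2 -3.4] clk 29.63 w 0.0204 gf 89.3
tool shift [-0.      0.0003  0.001 ] rz -0.02
```

```bash
python3 -m pendant '[{"dx":0,"dy":0,"dz":0.001,"rx":0,"ry":0,"rz":0,"hand":0.01},{"dx":0,"dy":0,"dz":0.001,"rx":0,"ry":0,"rz":0,"hand":0.01},{"dx":0,"dy":0,"dz":0,"rx":0,"ry":0,"rz":0,"hand":0.01}]'>/dev/null; python3 go.py 0.5124 -0.3299 0.0761 -6.39
```

```text
pos [ 0.5122 -0.33    0.0762] ya -6.41 zaxis [ 0.001 -0.001 -1.   ] F [-1.5  0.7  4.4] clk 29.88 w 0.021 gf 90.0
tool shift [0.0001 0.0002 0.0001] rz -0.02
```

Seated: the upward force is back and z = 0.0762, the same as at the grasp. I'll open, retreat and check.

```bash
python3 -m pendant '[{"dx":0,"dy":0,"dz":0,"rx":0,"ry":0,"rz":0,"hand":0.03},{"dx":0,"dy":0,"dz":0,"rx":0,"ry":0,"rz":0,"hand":0.06},{"dx":0,"dy":0,"dz":0,"rx":0,"ry":0,"rz":0,"hand":0.085},{"dx":0,"dy":0,"dz":0,"rx":0,"ry":0,"rz":0,"hand":0.085},{"dx":0,"dy":0,"dz":0,"rx":0,"ry":0,"rz":0,"hand":0.085},{"dx":0,"dy":0,"dz":-0.01,"rx":0,"ry":0,"rz":0,"hand":0.085},{"dx":0,"dy":0,"dz":-0.025,"rx":0,"ry":0,"rz":0,"hand":0.085},{"dx":0,"dy":0,"dz":-0.03,"rx":0,"ry":0,"rz":0,"hand":0.085},{"dx":0,"dy":0,"dz":-0.03,"rx":0,"ry":0,"rz":0,"hand":0.085},{"dx":0,"dy":-0.03,"dz":-0.01,"rx":0,"ry":0,"rz":0,"hand":0.085},{"dx":-0.03,"dy":-0.04,"dz":0,"rx":0,"ry":0,"rz":0,"hand":0.085},{"dx":-0.03,"dy":-0.04,"dz":0,"rx":0,"ry":0,"rz":0,"hand":0.085}]'; python3 -m pendant '[{"dx":-0.03,"dy":-0.04,"dz":0,"rx":0,"ry":0,"rz":0,"hand":0.085},{"dx":-0.03,"dy":-0.04,"dz":0,"rx":0,"ry":0,"rz":0,"hand":0.085},{"dx":-0.03,"dy":-0.02,"dz":0,"rx":0,"ry":0,"rz":0,"hand":0.085},{"dx":0,"dy":0,"dz":0,"rx":0,"ry":0,"rz":0,"hand":0.085},{"dx":0,"dy":0,"dz":0,"rx":0,"ry":0,"rz":0,"hand":0.085}]'
python3 - <<'E'
from wr import *
im=snap('top','pics/t4.png'); sc=snap('scene','pics/s4.png')
h=cv2.cvtColor(im["frame"],cv2.COLOR_RGB2HSV); V,U=np.mgrid[:480,:640]; P=np.c_[U.ravel(),V.ravel()]; t=tray(ray(im,P,.01))
for n,lo,hi,sg in(('brass',(10,130,60),(25,255,255),-1),('steel',(0,0,50),(179,45,255),1)):
    m=cv2.inRange(h,np.array(lo),np.array(hi)).ravel()>0; ok=m&(t[:,0]>-.105)&(t[:,0]<.12)&(sg*t[:,1]>.004)&(sg*t[:,1]<.1); print(n,ok.sum(),np.percentile(t[ok],[1,99],axis=0).round(4).tolist())
def red(i,roi):
    g=cv2.cvtColor(i["frame"],cv2.COLOR_RGB2HSV).copy(); g[...,0]=(g[...,0].astype(int)+20)%180; m=cv2.inRange(g,np.array((12,150,50)),np.array((26,255,255))); k=m*0; x0,y0,x1,y1=roi; k[y0:y1,x0:x1]=m[y0:y1,x0:x1]
    k=cv2.morphologyEx(k,cv2.MORPH_OPEN,np.ones((3,3),np.uint8)); return cv2.minAreaRect(np.argwhere(k)[:,::-1].astype(np.float32))
print(red(im,(485,300,560,350)),red(sc,(100,195,170,230)))
a=cv2.imread('pics/t4.png'); b=cv2.imread('pics/s4.png')
cv2.imwrite('pics/c4.png',np.hstack([cv2.resize(a[205:390,215:375],(480,555),interpolation=2),cv2.resize(b[190:270,90:180],(320,555),interpolation=2)]))
E
```

```text
clock: 30.88
position: [0.4104, -0.3686, 0.1823]
ee_rot: [0.002, 0.744, 0.668, -0.0]
contact_force: [-0.1, 0.3, 0.8]
width: 0.0853
gripper_force: 0.0
clock: 31.3
position: [0.3141, -0.44, 0.1808]
ee_rot: [0.001, 0.747, 0.665, -0.0]
contact_force: [-0.1, 0.5, -0.3]
width: 0.0851
gripper_force: 0.0
brass 787 [[-0.0899, -0.0968], [-0.058, -0.0061]]
steel 811 [[-0.1047, 0.0084], [-0.0763, 0.0986]]
((515.0487670898438, 325.56097412109375), (51.240234375, 13.030921936035156), 6.34019136428833) ((131.4861297607422, 212.75076293945312), (15.087844848632812, 49.14643859863281), 86.8201675415039)
```

View pics/c4.png

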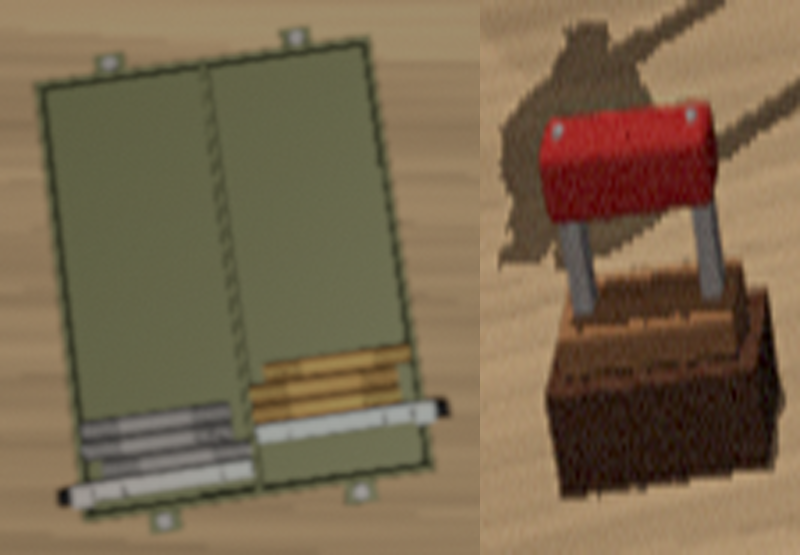

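Both rows lie flat, parallel and tight on their stops, around (160,440) for steel and (335,385) for brass in the crop. The rake is seated at its starting pixels (515.0, 325.6).

```bash
python3 -c "
from rig import manip
print(manip.sign_off())"
```

```text
the job is handed in; nothing more can be done
None
```

I handed the job in at about 31 s on the robot's clock: the last pictures show both rows flat, parallel and tight on their stops, each squared with about 10 N for 0.5 s, and the rake back upright in its stand. The hand-in call returned no verdict.

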